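# Weigh two vials and clip in the fuller one

### The job

These two vials look the same, but one is full and the other is partly used. Stand them upright on opposite pans of the balance, gently, let go and see which one is heavier; then take the heavier vial and press it upright into the well of the clip holder, firmly down onto the hidden cushion without forcing it, let go, and leave the lighter vial standing on its pan and the other things on the desk where they are.

Things in the scene. Friction and masses are not known exactly. Their poses are not given: they have to be found in the camera images.
- vial_p: One of two equal-looking white vials with green cap and green band, 24 mm across, 56 mm high with cap; the part to grip is a straight cylinder 24 mm across from the base to 45 mm up (the cap above gives no grip). Origin at the centre of the base, z up its axis. Starts upright on the desk. Mass 25 to 75 g; one vial is at least 15 g heavier, which one cannot be seen.
- vial_q: The other vial, the same shape, size and look: 24 mm across, 56 mm high with the cap, gripped between base and 45 mm up, origin at the centre of the base, z up its axis, starts standing on the desk. Mass 25 to 75 g.
- balance: Equal-arm balance fixed on the desk: grey base 100 x 270 x 18 mm, two grey cheeks at its middle reaching 75 mm high, a steel beam between them and two round steel pans over the beam's ends. Origin at the centre of the base on the desk; y runs along the beam, x across it, z up. More than 12 N on any part of it harms it.
- pan_left_top (a point): Centre of the upper face of the pan at the balance's +y end, 100 mm from the middle: a flat round dish, 68 mm across inside, rim 3 mm high, face 64 mm above the desk when level. It stays level wherever the load stands on it and rides up and down at most 8 mm each way with the beam, yielding 1 mm for 0.06 N. Axes as the balance's.
- pan_right_top (a point): The same for the pan at the balance's -y end: level it is 64 mm above the desk, rides 8 mm up or down.
- beam (a joint): Angle of the balance's beam, 0 level, limits -0.08 and +0.08 rad; positive when the pan_left end is up (pan_right carries more), negative when it is down. A spring levels it: it tips about 0.0016 rad for each gram of difference and settles in a second. The lighter vial alone tips it to about 0.04 to 0.065 rad, the heavier alone to its limit; both together to 0.025 to 0.08, towards the heavier.
- holder: Clip holder: grey block 84 x 84 x 44 mm fixed on the desk, origin under its centre, z up. In the middle of its top is an upright round well, 26.5 mm wide with a 3 mm chamfer. Two sprung steel clips 9 mm below the mouth, at its +x and -x sides, drag on the moving vial with 2 to 5 N, so it must be pushed in, and grip it when let go. Over 24 N on the block or the cushion in it breaks it.
- holder_mouth (a point): Centre of the well's mouth, 44 mm above the desk; axes as the holder's. A sprung rubber cushion lies 11 to 23 mm below the mouth; how deep differs each time and can be neither seen nor measured: find it by feel. It yields 1 mm for each 4.5 N, up to 8 mm. The vial is home once the cushion has pushed back with over 8 N for 0.2 s; aim at a steady 14 N on the standing tool.
- calculator: Calculator, 128 x 92 x 25 mm, lying loose on the desk; a bystander to leave alone. Origin at the centre of the underside.
- memo_pad: Square yellow pad of notes, 76 x 76 x 11 mm, loose; a bystander to leave alone. Origin at the centre of the underside.
- usb_adapter: Small adapter stick, 86 x 22 x 15 mm, loose; a bystander to leave alone. Origin at the centre of the underside.
- tape_roll: Roll of brown tape lying flat, 94 x 92 x 48 mm, loose; a bystander to leave alone. Origin at the centre of the underside.
There are look-alikes about, which are no part of the job. What is shaped like the vial_q but orange is not meant. What is shaped like the vial_p but pink is not meant.

How it is judged:
By the outcome, as a careful person would: the job done as asked, in the order asked, and still so for the second after the job is handed in, with the robot touching nothing.
It also fails if it takes over 67 s, if anything falls off the work surface, if the arm or the gripper's body presses on something with over 40 N, if the wrist force passes 120 N, or if a joint passes its speed limit or range.

### The arm

A 6-joint arm with a two-finger parallel gripper is mounted at the origin on a cart in front of the work surface, level with it; the furniture and walls round the work are solid. World frame = base frame: x ahead of the robot, y to its left, z up, the work surface at z = 0. Lengths are in m, angles in rad, forces in N, time in s.
With the tool pointing down it reaches from about 0.4 to 0.825 m from the base axis. Payload 7 kg.
Tool frame: the origin (TCP) lies between the finger pads; the fingertips stand 25 mm ahead of it and the grasp point (between the pads) lies 6 mm ahead of it (r.tip_reach is the distance from the TCP to the fingertips, in m); y points along the fingers, x is the direction in which the jaws open and shut, and the axes are right-handed (so a half turn about y gives the same grasp; the last joint's range is limited). The gripper opens to 88 mm and grips with 3 to 60 N. Pads are 19 mm wide; open, the fingers measure 130 mm over their backs; the gripper's body (78 mm by 193 mm) begins 47 mm behind the grasp point.
Start: joints at [-0.832, 0.359, 0.012, 0, -1.224, -0.288], TCP at [0.294, -0.608, 0.252] pointing down, gripper open.
Joint ranges: [-3.07, 3.07], [-1.43, 2.12], [-1.02, 1.25], [-3.03, 1.67], [-3.05, -0], [-3.03, 3.03]. Speed limits (rad/s): [2.39, 2.39, 3.01, 3.14, 3.14, 3.14].

### API

Orientations are given as a rotation vector (axis times angle).
In Python, from rig import r gives the robot as it stands.
- The arm moves only by the tool carry_out, never from a script. Its arguments are lists of equal length, an entry for each row: "xyz": the shift along the tool's x, y, z in units of 50 cm (1.0 is 50 cm), a list of three; "dr": the turn, a rotation vector about the tool's x, y, z in units of 8 degrees (1.0 is 8 degrees), a list of three. In form: {"xyz": [[tx, ty, tz], ...], "dr": [[ax, ay, az], ...]}. A call has 1 to 20 rows; each row shifts and turns the commanded pose from where the row before left it, along the tool's axes as they then stand; what a row does not reach is not made up. A row lasts 1/10 s, in which the tool goes at most 50 mm and 8.59 degrees, less where a joint would pass 70% of its speed; a pose out of reach is approached as far as the arm can. A call with a number of a shift or a turn outside -1 to 1 is refused whole. A call with a gripper value outside its range is refused whole. "gripper" is the closure, from 0 (fully open) to 1 (shut), set as the call begins (left out, the last holds). The fingers move at their own pace and stop on an object; "squeeze" is the grip in N (left out, the last holds). Time passes only in rows, so rows that do not move let the fingers close. It gives the time, the measured TCP pose, the force and the opening at its end, in the units of the state.
- r.sense(): the state, without advancing time (a new reading comes with each control period).
- r.camera(name): name is "side" or "top"; returns a dict with "color" (480x640x3 uint8, red, green, blue), "K" (3x3 intrinsics, pixels), "R" (3x3) and "t" (3): a world point X has camera coordinates R X + t. Camera axes: x right, y down, z forward; pixel columns grow to the right and rows downward; lengths in m; the calibration is good to about 2 mm. A picture is of the moment at which its call begins. There is no depth.
- r.close_job(): hands the job in, once; it reports no verdict.
The state is a dict: "time_s": time; "joint_pos": joint angles; "qvel": joint speeds; "tau": joint torques, N m; "tool_pos": TCP position; "tool_rot": TCP orientation; "ft_force": force on the tool from outside, world axes, zero at the start; "moment": the same for the moment, N m; "gripper_width": opening from 0.0 (shut) to 1.0 (fully open).
Only numpy, scipy, OpenCV 4.12 (cv2) and the standard library are available. Lean on these libraries where they do the work, as an engineer would, in place of code of your own. Each camera call takes 0.05 s, during which the arm holds its last target.

## Working session

There is one attempt and no reset: what is moved stays moved. The work goes in short steps, Python scripts to look and compute and a tool call to move; the robot and the scene stay as the last step left them, time stands still between calls to the robot, and variables do not carry over. Pictures are saved under pics/ and viewed, and the job is handed in when it is done.

Besides the shell and the picture viewer there is one more tool, called by a JSON object that holds its "method" and its "body". carry_out: Moves the arm, as the interface text tells. Shifts and turns lie within -1 to 1; 1 stands for 50 cm of shift or 8 degrees of turn. Its arguments: {"type":"object","properties":{"xyz":{"type":"array"},"dr":{"type":"array"},"gripper":{"type":"number"},"squeeze":{"type":"number"}},"required":["xyz","dr"]}

```bash
ls; mkdir -p pics; python3 - <<'E'
from rig import r
import cv2,json,numpy as np
s=r.sense();print(s)
for n in("side","top"):
    c=r.camera(n);cv2.imwrite(f"pics/{n}0.png",c["color"][:,:,::-1]);print(n,c["K"],c["R"],c["t"])
    np.savez(f"cam_{n}0.npz",**c)
E
```

```text
pics
{'time_s': 0.0, 'joint_pos': array([-8.31909356e-01,  3.59378322e-01,  1.10199494e-02, -3.79156618e-04,
       -1.22408663e+00, -2.88099033e-01]), 'qvel': array([ 0.00161806,  0.00212111,  0.00251741,  0.00160525, -0.00085219,
       -0.00017982]), 'tau': array([ 9.60592624e-04, -5.82714808e+01,  2.93067062e+01,  6.99717969e+00,
        7.08267806e-03, -1.63276868e-04]), 'tool_pos': array([ 0.29385783, -0.60715691,  0.25060603]), 'tool_rot': array([-0.95961587, -1.53324082,  1.53181871]), 'ft_force': array([ 0.66428616, -0.69370173,  0.34766627]), 'moment': array([ 0.01195833,  0.00936257, -0.04918067]), 'gripper_width': 1.0000039584036096}
side [[472.07287403   0.         321.43209617]
 [  0.         472.07287403 230.22277464]
 [  0.           0.           1.        ]] [[-0.84917084 -0.52772924  0.02026672]
 [-0.23050481  0.3358327  -0.91328195]
 [ 0.47515936 -0.78020398 -0.40682347]] [0.48705243 0.16033785 0.85366543]
top [[573.05606891   0.         325.14316759]
 [  0.         573.05606891 243.25144623]
 [  0.           0.           1.        ]] [[-0.01082057 -0.99988737 -0.01040024]
 [-0.98032472  0.0126578  -0.19698534]
 [ 0.1970948   0.00806412 -0.98035127]] [0.07681062 0.51552223 1.30227249]
```

View pics/side0.png

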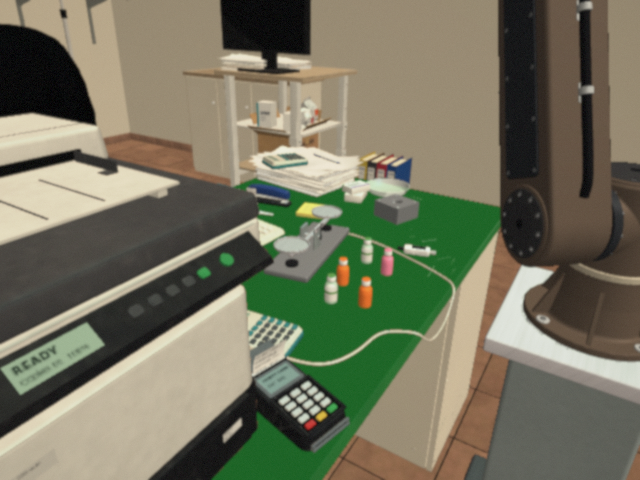

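View pics/top0.png

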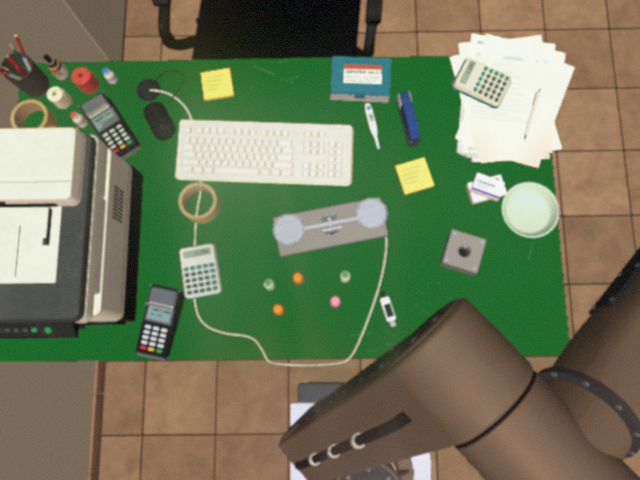

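```bash
python3 - <<'E'
from rig import r
import numpy as np
from scipy.spatial.transform import Rotation as R
print(R.from_rotvec(r.sense()["tool_rot"]).as_matrix().round(3), r.tip_reach)
E
```

```text
[[-0.436 -0.001 -0.9  ]
 [ 0.9    0.001 -0.436]
 [ 0.001 -1.     0.   ]] 0.025
```

```bash
cat > h.py <<'E'
import numpy as np,cv2
from scipy.spatial.transform import Rotation as Rot
def load(n,i=0): return dict(np.load(f"cam_{n}{i}.npz"))
def snap(n,i):
    from rig import r
    c=r.camera(n);np.savez(f"cam_{n}{i}.npz",**c);cv2.imwrite(f"pics/{n}{i}.png",c["color"][:,:,::-1]);return c
def crop(c,x0,y0,x1,y1,name,s=4):
    cv2.imwrite(f"pics/{name}.png",cv2.resize(c["color"][y0:y1,x0:x1,::-1],None,fx=s,fy=s,interpolation=cv2.INTER_CUBIC))
def proj(c,X):
    p=c["K"]@(c["R"]@np.asarray(X,float)+c["t"]);return p[:2]/p[2]
def ray(c,uv):
    d=c["R"].T@np.linalg.solve(c["K"],[uv[0],uv[1],1.]);o=-c["R"].T@c["t"];return o,d/np.linalg.norm(d)
def onz(c,uv,z):
    o,d=ray(c,uv);return o+d*(z-o[2])/d[2]
def tri(c1,u1,c2,u2):
    o1,d1=ray(c1,u1);o2,d2=ray(c2,u2)
    A=np.stack([d1,-d2],1);s=np.linalg.lstsq(A,o2-o1,rcond=None)[0]
    a=o1+d1*s[0];b=o2+d2*s[1];return (a+b)/2,np.linalg.norm(a-b)
E
python3 - <<'E'
from h import *
t=load("top");s=load("side")
crop(t,255,185,405,325,"tc0",5)
crop(t,430,215,500,285,"th0",8)
crop(s,250,180,450,320,"sc0",4)
print(onz(t,(268,285),.05),onz(t,(345,277),.05),onz(t,(465,252),.044),onz(t,(288,228),.064),onz(t,(372,213),.064))
E
```

```text
[0.41907445 0.20515063 0.05      ] [0.43568772 0.02517025 0.05      ] [ 0.49258934 -0.25948796  0.044     ] [0.5516822  0.15766464 0.064     ] [ 0.58542319 -0.04095388  0.064     ]
```

View pics/tc0.png

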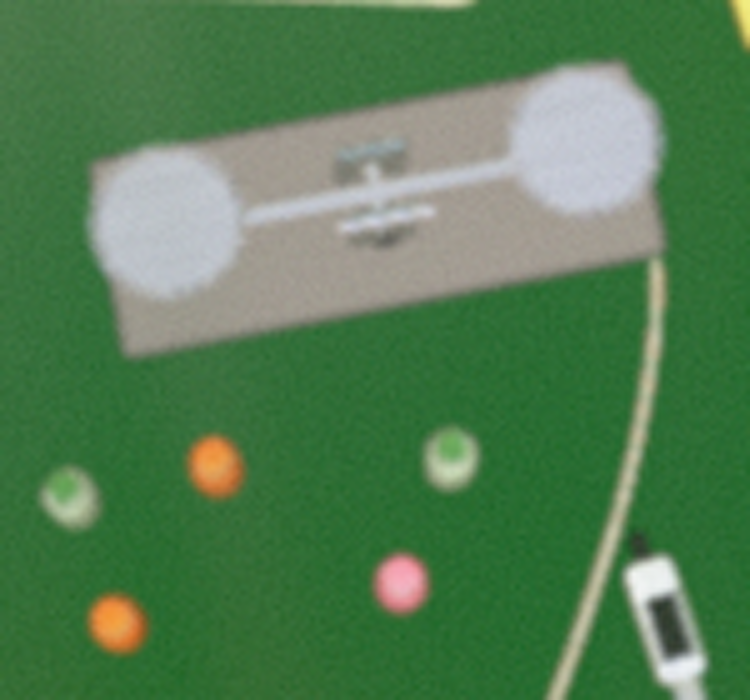

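View pics/th0.png

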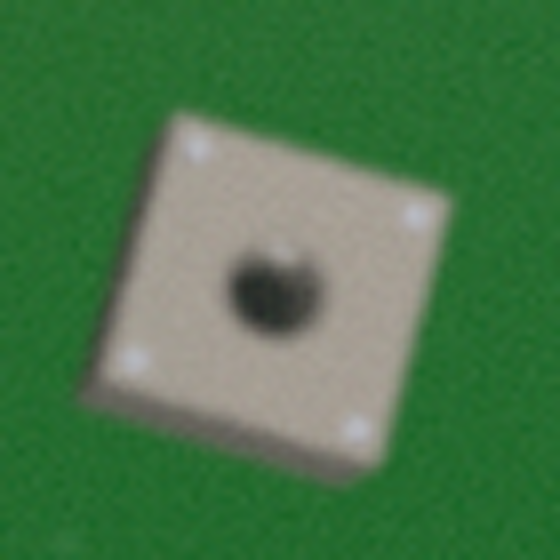

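View pics/sc0.png

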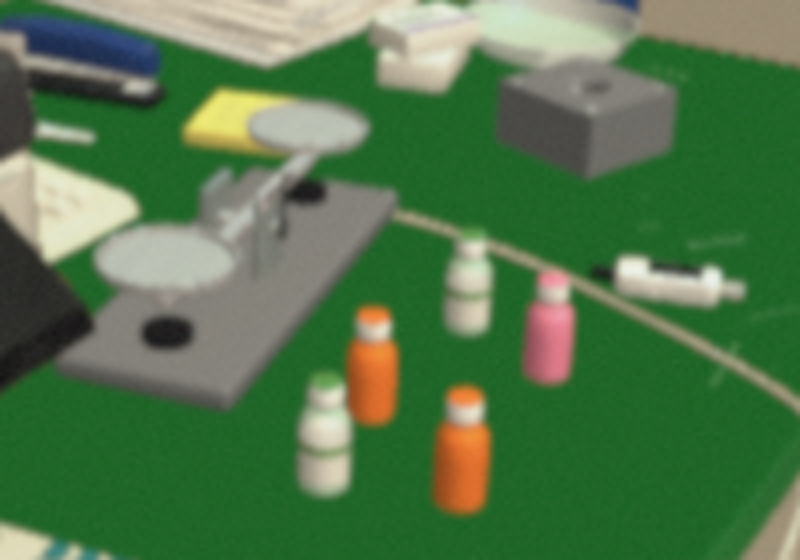

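```bash
python3 - <<'E'
from h import *
t=load("top");s=load("side")
# pans in top: bluish-white; holder top plate: grey
im=t["color"].astype(int);hsv=cv2.cvtColor(t["color"],cv2.COLOR_RGB2HSV)
for n,(x0,y0,x1,y1) in dict(L=(268,208,308,250),R=(352,193,392,232)).items():
    sub=im[y0:y1,x0:x1]; m=((sub[...,2]-sub[...,0]>3)&(sub.min(-1)>150)).astype(np.uint8)
    k=cv2.morphologyEx(m,cv2.MORPH_OPEN,np.ones((9,9),np.uint8))
    cs,_=cv2.findContours(k,cv2.RETR_EXTERNAL,cv2.CHAIN_APPROX_NONE);c=max(cs,key=cv2.contourArea)
    (cx,cy),(a,b),_=cv2.fitEllipse(c);M=cv2.moments(c)
    print(n,cx+x0,cy+y0,a,b,onz(t,(cx+x0,cy+y0),.067))
# base of balance outline
# holder top
x0,y0,x1,y1=430,215,500,285
sub=im[y0:y1,x0:x1];m=((abs(sub[...,1]-sub[...,0])<25)&(sub.min(-1)>115)).astype(np.uint8)
m=cv2.morphologyEx(m,cv2.MORPH_CLOSE,np.ones((15,15),np.uint8))
cs,_=cv2.findContours(m,cv2.RETR_EXTERNAL,cv2.CHAIN_APPROX_NONE);c=max(cs,key=cv2.contourArea)
rc=cv2.minAreaRect(c.astype(np.float32)+np.float32([x0,y0]));bx=cv2.boxPoints(rc)
print(rc);P=np.array([onz(t,p,.044) for p in bx]);print(P,P.mean(0),[np.linalg.norm(P[i]-P[i-1]) for i in range(4)])
d=(im[y0:y1,x0:x1].sum(-1)<270)&(im[y0:y1,x0:x1,1]-im[y0:y1,x0:x1,0]<25)
yy,xx=np.nonzero(d);k=(abs(xx-34)<9)&(abs(yy-36)<9);print("dark",xx[k].mean()+x0,yy[k].mean()+y0,k.sum())
for ut,us in [((268.2,282.4),(331.75,275)),((345.4,274.2),(368.2,239.5)),((464.6,251.3),(250+598/4,180+86/4))]:
    print(tri(t,ut,s,us), onz(t,ut,.056),onz(s,us,.056))
for p in [(.419,.205),(.4357,.0252)]: print([proj(c,[*p,z]).round(1) for c in(t,s) for z in(0,.056)])
E
```

```text
L 287.99743270874023 229.3972682952881 25.859256744384766 27.413421630859375 [0.54762763 0.15744077 0.067     ]
R 371.4948482513428 213.34705543518066 25.953561782836914 28.263362884521484 [ 0.58382951 -0.03951125  0.067     ]
((463.9679260253906, 250.9403839111328), (35.918487548828125, 34.960662841796875), 16.699243545532227)
[[ 0.46809919 -0.20337062  0.044     ]
 [ 0.54858879 -0.23136258  0.044     ]
 [ 0.52242956 -0.31143024  0.044     ]
 [ 0.44257641 -0.28264267  0.044     ]] [ 0.49542349 -0.25720153  0.044     ] [np.float64(0.08327947082286681), np.float64(0.08521810705755045), np.float64(0.0842326279227976), np.float64(0.08488374439519275)]
dark 463.5147058823529 251.77941176470588 68
(array([0.42499401, 0.20452709, 0.05262495]), np.float64(0.00035919263769919633)) [0.42438279 0.20408249 0.056     ] [0.42220506 0.20975723 0.056     ]
(array([0.44138981, 0.02386269, 0.05107355]), np.float64(0.0015602757355113698)) [0.44140833 0.02427931 0.056     ] [0.43607867 0.03338832 0.056     ]
(array([ 0.49185761, -0.26027219,  0.04117716]), np.float64(0.0061584454791912945)) [ 0.49208277 -0.25578174  0.056     ] [ 0.4738219  -0.22273569  0.056     ]
[array([270.3, 287.6]), array([267.8, 284.7]), array([333.6, 300.3]), array([334.6, 274.4])]
[array([344.5, 279.9]), array([345. , 276.6]), array([368.5, 261.2]), array([370.1, 238.2])]
```

```bash
cat >> h.py <<'E'
def blob(c,win,thr=75):
    x0,y0,x1,y1=win;sub=c["color"][y0:y1,x0:x1].astype(float)
    w=np.clip((sub[...,0]-45)/100,0,1); yy,xx=np.mgrid[y0:y1,x0:x1]
    m=(sub[...,0]>thr).astype(np.uint8);n,l,st,ce=cv2.connectedComponentsWithStats(m)
    i=1+np.argmax(st[1:,4]);k=cv2.dilate((l==i).astype(np.uint8),np.ones((3,3)))>0
    ww=w*k;return np.array([(xx*ww).sum(),(yy*ww).sum()])/ww.sum(),st[i]+np.array([x0,y0,0,0,0])
E
python3 - <<'E'
from h import *
t=load("top");s=load("side")
for a,b in [((258,273,283,297),(320,268,341,308)),((335,263,357,290),(357,234,378,268))]:
    u,st=blob(t,a);v,sv=blob(s,b);print(u,st,v,sv,tri(t,u,s,v))
    p=tri(t,u,s,v)[0]
    print([onz(c,q,z)[:2].round(4) for c,q in((t,u),(s,v)) for z in (.026,.03)])
# balance base corners & holder in side view
P=[0.4954,-0.2572]
print("holder side pred",proj(s,[*P,.044]))
a=np.deg2rad(np.degrees(np.arctan2(-.028,.0805)));print(np.degrees(a))
for dx,dy in((1,1),(1,-1),(-1,1),(-1,-1)):
    q=np.array(P)+.042*np.array([dx*np.cos(a)-dy*np.sin(a),dx*np.sin(a)+dy*np.cos(a)]);print((proj(s,[*q,.044])-[250,180]+.375)*4)
for q in((.5476,.1574,.067),(.5838,-.0395,.067)): print("pan side",(proj(s,q)-[250,180]+.375)*4)
E
```

```text
[268.7953049  284.48611509] [262 278  14  13 127] [332.32907547 287.05621337] [324 268  17  37 459] (array([0.42281312, 0.20554857, 0.02813266]), np.float64(0.0005509097730732961))
[array([0.4233, 0.2059]), array([0.4228, 0.2055]), array([0.4243, 0.2024]), array([0.421 , 0.2082])]
[344.72578534 276.57572924] [339 270  12  14 128] [366.99928029 249.29072887] [357 234  21  30 344] (array([0.4403937 , 0.02546445, 0.02800438]), np.float64(0.0012802099983673875))
[array([0.4401, 0.0252]), array([0.4395, 0.0253]), array([0.4428, 0.0218]), array([0.4393, 0.0293])]
holder side pred [396.7798295  200.37466594]
-19.17900802581072
[500.06588627  78.11039585]
[585.23941624  53.79562349]
[592.29900319 114.79189362]
[677.90272935  87.92722753]
pan side [170.34133462 252.90663579]
pan side [309.71177266 121.36549905]
```

```bash
cat > plan.py <<'E'
import numpy as np,json
from rig import r
from scipy.spatial.transform import Rotation as Rot
def M(a):
    a=np.deg2rad(a);c,s=np.cos(a),np.sin(a);return np.array([[c,0,-s],[s,0,c],[0,-1,0.]])
def plan(wps,start=None):
    """wps: (x,y,z,angle,n rows). prints rows"""
    s=r.sense();p=s["tool_pos"].copy();R=Rot.from_rotvec(s["tool_rot"]).as_matrix()
    X=[];D=[]
    for x,y,z,a,n in wps:
        q=np.array([x,y,z]);
        rv=Rot.from_matrix(R.T@M(a)).as_rotvec();st=(q-p)/n
        for i in range(n):
            X.append((R.T@st/.5).round(4).tolist());D.append((np.rad2deg(rv/n)/8).round(3).tolist())
            p=p+st;R=R@Rot.from_rotvec(rv/n).as_matrix()
    print(len(X),"rows\n",json.dumps({"xyz":X,"dr":D}),"max",np.abs(D).max(),np.linalg.norm(np.array(X),axis=1).max()*500)
def st():
    s=r.sense();R=Rot.from_rotvec(s["tool_rot"]).as_matrix()
    print(s["time_s"],s["tool_pos"].round(4),"ang",np.degrees(np.arctan2(R[1,0],R[0,0])).round(2),"down",R[:,1].round(4),"F",s["ft_force"].round(2),"w",s["gripper_width"],"q",s["joint_pos"].round(2))
E
python3 -c "
from plan import *
plan([(.5,-.3,.22,60,9),(.44,.0254,.17,60,8)])"
```

```text
17 rows
 {"xyz": [[0.0415, 0.0069, -0.071], [0.0489, 0.0069, -0.0661], [0.0558, 0.0069, -0.0604], [0.062, 0.0069, -0.054], [0.0674, 0.0069, -0.047], [0.0721, 0.0069, -0.0394], [0.076, 0.0069, -0.0314], [0.0789, 0.0069, -0.023], [0.0809, 0.0068, -0.0144], [0.063, 0.0125, 0.0537], [0.063, 0.0125, 0.0537], [0.063, 0.0125, 0.0537], [0.063, 0.0125, 0.0537], [0.063, 0.0125, 0.0537], [0.063, 0.0125, 0.0537], [0.063, 0.0125, 0.0537], [0.063, 0.0125, 0.0537]], "dr": [[-0.001, 0.775, 0.001], [-0.001, 0.775, 0.001], [-0.001, 0.775, 0.001], [-0.001, 0.775, 0.001], [-0.001, 0.775, 0.001], [-0.001, 0.775, 0.001], [-0.001, 0.775, 0.001], [-0.001, 0.775, 0.001], [-0.001, 0.775, 0.001], [-0.0, -0.0, -0.0], [-0.0, -0.0, -0.0], [-0.0, -0.0, -0.0], [-0.0, -0.0, -0.0], [-0.0, -0.0, -0.0], [-0.0, -0.0, -0.0], [-0.0, -0.0, -0.0], [-0.0, -0.0, -0.0]]} max 0.775 41.859706162370514
```

{"method": "carry_out", "body": {"xyz": [[0.0415,0.007,-0.071],[0.049,0.007,-0.066],[0.056,0.007,-0.0605],[0.062,0.007,-0.054],[0.0675,0.007,-0.047],[0.072,0.007,-0.0395],[0.076,0.007,-0.0315],[0.079,0.007,-0.023],[0.081,0.007,-0.0145],[0.063,0.0125,0.0535],[0.063,0.0125,0.0535],[0.063,0.0125,0.0535],[0.063,0.0125,0.0535],[0.063,0.0125,0.0535],[0.063,0.0125,0.0535],[0.063,0.0125,0.0535],[0.063,0.0125,0.0535],[0,0,0],[0,0,0]], "dr": [[0,0.775,0],[0,0.775,0],[0,0.775,0],[0,0.775,0],[0,0.775,0],[0,0.775,0],[0,0.775,0],[0,0.775,0],[0,0.775,0],[0,0,0],[0,0,0],[0,0,0],[0,0,0],[0,0,0],[0,0,0],[0,0,0],[0,0,0],[0,0,0],[0,0,0]], "gripper": 0.5, "squeeze": 45}}

```text
time_s: 2.0
tool_pos: [0.4404, 0.026, 0.17]
tool_rot: [-1.411, -0.818, 0.818]
ft_force: [0.2, -0.5, -0.4]
gripper_width: 0.499
```

```bash
python3 -c "
from plan import *
st()
plan([(.44,.0254,.054,60,8)])"
```

```text
2.0 [0.4404 0.026  0.17  ] ang 60.2 down [-4.e-04 -2.e-04 -1.e+00] F [ 0.19 -0.53 -0.43] w 0.4986105562305302 q [ 0.51  0.04 -0.6  -0.   -0.93 -2.6 ]
8 rows
 {"xyz": [[-0.0002, 0.029, 0.0], [-0.0002, 0.029, 0.0], [-0.0002, 0.029, 0.0], [-0.0002, 0.029, 0.0], [-0.0002, 0.029, 0.0], [-0.0002, 0.029, 0.0], [-0.0002, 0.029, 0.0], [-0.0002, 0.029, 0.0]], "dr": [[-0.0, 0.003, -0.0], [-0.0, 0.003, -0.0], [-0.0, 0.003, -0.0], [-0.0, 0.003, -0.0], [-0.0, 0.003, -0.0], [-0.0, 0.003, -0.0], [-0.0, 0.003, -0.0], [-0.0, 0.003, -0.0]]} max 0.003 14.500344823486095
```

{"method": "carry_out", "body": {"xyz": [[-0.0003,0.03,0],[-0.0003,0.04,0],[-0.0003,0.04,0],[-0.0003,0.04,0],[-0.0003,0.04,0],[0,0.03,0],[0,0.012,0],[0,0,0],[0,0,0]], "dr": [[0,0,0],[0,0,0],[0,0,0],[0,0,0],[0,0,0],[0,0,0],[0,0,0],[0,0,0],[0,0,0]]}}

```text
time_s: 2.9
tool_pos: [0.4408, 0.0241, 0.0545]
tool_rot: [-1.413, -0.816, 0.815]
ft_force: [0.8, 0.6, -0.6]
gripper_width: 0.499
```

```bash
python3 -c "
from plan import *
from h import *
st()
t=snap('top',1);s=snap('side',1)
crop(s,320,180,440,300,'sc1',6)
crop(t,290,220,410,330,'tc1',6)"
```

```text
2.9 [0.4408 0.0241 0.0545] ang 59.99 down [ 4.e-04  1.e-04 -1.e+00] F [ 0.82  0.64 -0.61] w 0.49863229106066054 q [ 0.5   0.22 -0.74  0.   -0.61 -2.6 ]
```

View pics/sc1.png

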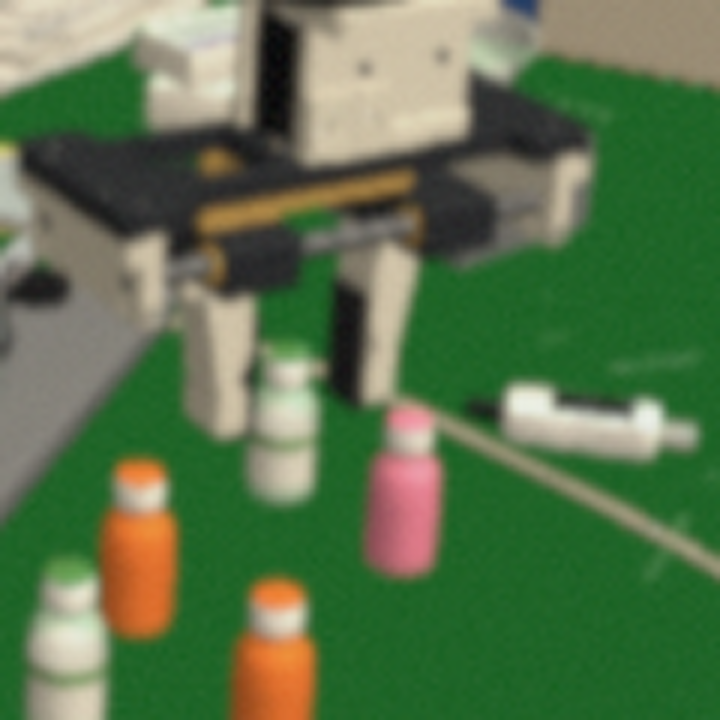

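```bash
python3 -c "
from h import *
s=load('side',1);t=load('top',1)
P=np.array([.4408,.0241,.0295]);x=np.array([.5,.866,0])
for n,q in dict(c=P,px=P+.022*x,mx=P-.022*x,base=P*[1,1,0],top=P*[1,1,0]+[0,0,.056]).items(): print(n,(proj(s,q)-[320,180]+.42)*6)
"
```

```text
c [287.18508297 413.28712207]
px [236.0691555  425.01676931]
mx [337.3553988  401.77446573]
base [282.39087659 485.10248565]
top [291.58778981 347.33627075]
```

View pics/tc1.png

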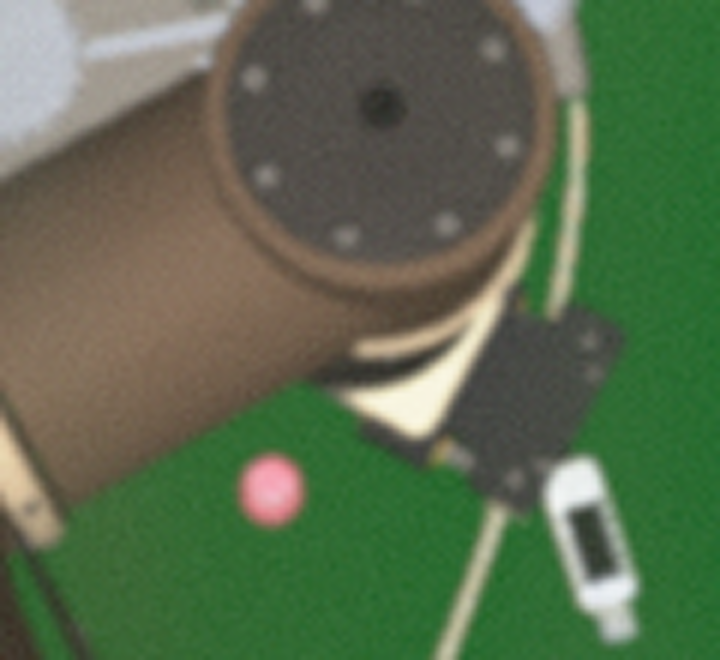

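{"method": "carry_out", "body": {"xyz": [[0,0,0],[0,0,0],[0,0,0],[0,0,0],[0,0,0]], "dr": [[0,0,0],[0,0,0],[0,0,0],[0,0,0],[0,0,0]], "gripper": 1}}

```text
time_s: 3.5
tool_pos: [0.4405, 0.0245, 0.0542]
tool_rot: [-1.412, -0.816, 0.816]
ft_force: [0.3, -0.2, 1.4]
gripper_width: 0.26
```

```bash
python3 -c "
from plan import *
from h import *
st()
s=snap('side',2)
crop(s,320,180,440,300,'sc2',6)
plan([(.4408,.0241,.10,60,3),(.4408,.0241,.16,60,2),(.5836,-.0395,.16,60,5),(.5836,-.0395,.125,60,3)])
"
```

```text
3.5 [0.4405 0.0245 0.0542] ang 60.04 down [ 3.e-04  0.e+00 -1.e+00] F [ 0.33 -0.2   1.43] w 0.25971442795378 q [ 0.51  0.22 -0.74  0.   -0.61 -2.6 ]
13 rows
 {"xyz": [[-0.0002, -0.0305, -0.0003], [-0.0002, -0.0305, -0.0003], [-0.0002, -0.0305, -0.0003], [-0.0, -0.06, 0.0], [-0.0, -0.06, 0.0], [0.0065, 0.0, -0.0622], [0.0065, 0.0, -0.0622], [0.0065, 0.0, -0.0622], [0.0065, 0.0, -0.0622], [0.0065, 0.0, -0.0622], [-0.0, 0.0233, 0.0], [-0.0, 0.0233, 0.0], [-0.0, 0.0233, 0.0]], "dr": [[0.001, 0.002, 0.001], [0.001, 0.002, 0.001], [0.001, 0.002, 0.001], [-0.0, -0.0, -0.0], [-0.0, -0.0, -0.0], [0.0, -0.0, -0.0], [0.0, -0.0, -0.0], [0.0, -0.0, -0.0], [0.0, -0.0, -0.0], [0.0, -0.0, -0.0], [0.0, -0.0, -0.0], [0.0, -0.0, -0.0], [0.0, -0.0, -0.0]]} max 0.002 31.26935400675876
```

View pics/sc2.png

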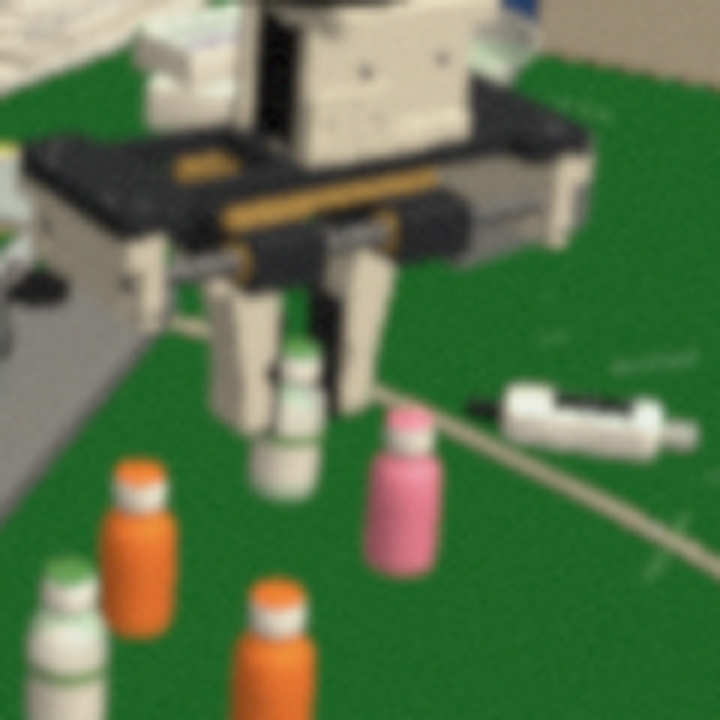

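{"method": "carry_out", "body": {"xyz": [[0,-0.03,0],[0,-0.03,0],[0,-0.03,0],[0,0,0],[0,0,0]], "dr": [[0,0,0],[0,0,0],[0,0,0],[0,0,0],[0,0,0]]}}

```text
time_s: 4.05
tool_pos: [0.4403, 0.0245, 0.099]
tool_rot: [-1.412, -0.816, 0.815]
ft_force: [0.2, 0.8, -0.6]
gripper_width: 0.259
```

```bash
python3 -c "
from plan import *
from h import *
st()
s=snap('side',3)
crop(s,340,190,400,250,'sc3',10)
p=r.sense()['tool_pos']
for z in (-.054,-.03,-.009,.002): print((proj(s,p+[0,0,z])-[340,190]+.45)*10)
"
```

```text
4.05 [0.4403 0.0245 0.099 ] ang 60.02 down [ 4.e-04  4.e-04 -1.e+00] F [ 0.15  0.79 -0.6 ] w 0.259180075333942 q [ 0.51  0.14 -0.69 -0.   -0.74 -2.6 ]
[286.11723229 528.08316275]
[292.86906876 427.38977495]
[298.88429843 337.68175911]
[302.07603655 290.08183185]
```

View pics/sc3.png

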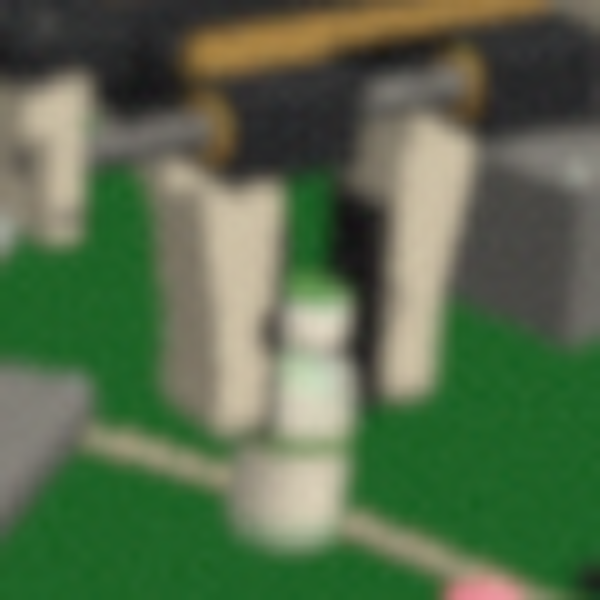

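{"method": "carry_out", "body": {"xyz": [[0,-0.05,0],[0,-0.06,-0.02],[0.0065,-0.012,-0.05],[0.0065,0,-0.062],[0.0065,0,-0.062],[0.0065,0,-0.062],[0.0065,0,-0.04],[0,0,-0.015],[0,0.01,0],[0,0.02,0],[0,0.02,0],[0,0.02,0],[0,0,0],[0,0,0]], "dr": [[0,0,0],[0,0,0],[0,0,0],[0,0,0],[0,0,0],[0,0,0],[0,0,0],[0,0,0],[0,0,0],[0,0,0],[0,0,0],[0,0,0],[0,0,0],[0,0,0]]}}

```text
time_s: 5.5
tool_pos: [0.5829, -0.039, 0.1249]
tool_rot: [-1.412, -0.816, 0.817]
ft_force: [0.8, -0.4, -0.1]
gripper_width: 0.262
```

```bash
python3 -c "
from plan import *
from h import *
st()
s=snap('side',4)
crop(s,270,180,370,260,'sc4',8)
plan([(.5836,-.0395,.113,60,5)])
"
```

```text
5.5 [ 0.5829 -0.039   0.1249] ang 60.06 down [-5.e-04 -3.e-04 -1.e+00] F [ 0.75 -0.4  -0.11] w 0.26208537850794356 q [ 0.27  0.32 -0.36  0.   -0.89 -2.36]
5 rows
 {"xyz": [[-0.0001, 0.0049, -0.0002], [-0.0001, 0.0049, -0.0002], [-0.0001, 0.0049, -0.0002], [-0.0001, 0.0049, -0.0002], [-0.0001, 0.0049, -0.0002]], "dr": [[0.0, 0.001, 0.0], [0.0, 0.001, 0.0], [0.0, 0.001, 0.0], [0.0, 0.001, 0.0], [0.0, 0.001, 0.0]]} max 0.001 2.452549693686144
```

View pics/sc4.png

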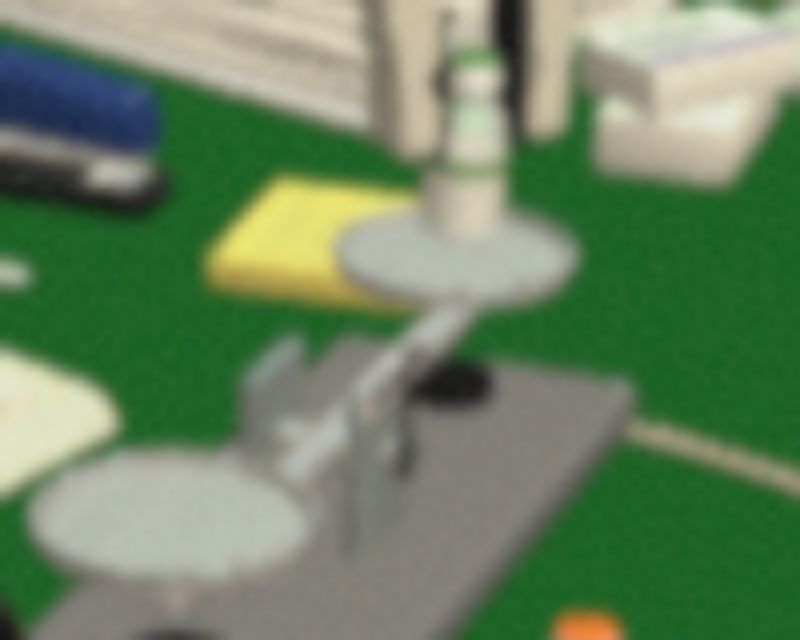

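{"method": "carry_out", "body": {"xyz": [[0,0.005,0],[0,0.005,0],[0,0.005,0],[0,0.005,0],[0,0.004,0],[0,0,0],[0,0,0]], "dr": [[0,0,0],[0,0,0],[0,0,0],[0,0,0],[0,0,0],[0,0,0],[0,0,0]]}}

```text
time_s: 6.25
tool_pos: [0.5831, -0.0392, 0.113]
tool_rot: [-1.412, -0.816, 0.816]
ft_force: [0.0, -0.5, -0.5]
gripper_width: 0.26
```

{"method": "carry_out", "body": {"xyz": [[0,0,0],[0,0,0],[0,0,0],[0,0,0]], "dr": [[0,0,0],[0,0,0],[0,0,0],[0,0,0]], "gripper": 0.68}}

```text
time_s: 6.65
tool_pos: [0.5832, -0.0392, 0.1131]
tool_rot: [-1.412, -0.816, 0.816]
ft_force: [-0.4, 0.1, 0.1]
gripper_width: 0.321
```

{"method": "carry_out", "body": {"xyz": [[0,0,0],[0,0,0],[0,0,0],[0,0,0]], "dr": [[0,0,0],[0,0,0],[0,0,0],[0,0,0]], "gripper": 0.5}}

```text
time_s: 7.05
tool_pos: [0.5831, -0.0392, 0.113]
tool_rot: [-1.412, -0.816, 0.816]
ft_force: [-0.2, 1.0, -0.5]
gripper_width: 0.498
```

```bash
python3 -c "
from plan import *
from h import *
st()
s=snap('side',5)
crop(s,270,180,370,260,'sc5',8)
"
```

```text
7.05 [ 0.5831 -0.0392  0.113 ] ang 60.03 down [-1.e-04 -0.e+00 -1.e+00] F [-0.21  0.99 -0.5 ] w 0.4976732128287166 q [ 0.27  0.34 -0.37 -0.   -0.87 -2.36]
```

View pics/sc5.png

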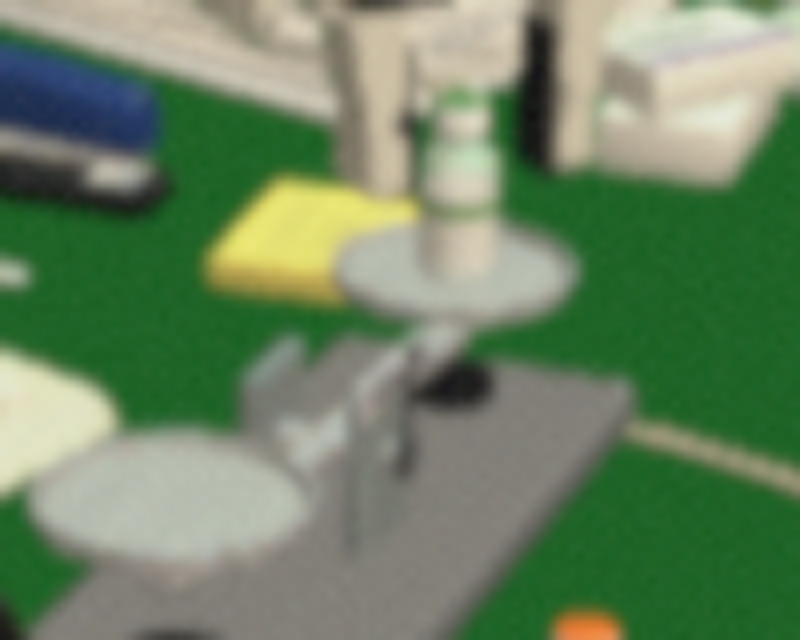

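```bash
python3 -c "
from plan import *
plan([(.5831,-.0392,.175,60,3),(.5,.1,.17,110,7),(.4235,.2055,.12,150,6)])
"
```

```text
16 rows
 {"xyz": [[-0.0, -0.0413, 0.0], [-0.0, -0.0413, 0.0], [-0.0, -0.0413, 0.0], [0.0226, 0.0014, 0.0404], [0.0274, 0.0014, 0.0373], [0.0319, 0.0014, 0.0336], [0.0358, 0.0014, 0.0294], [0.0392, 0.0014, 0.0247], [0.0419, 0.0014, 0.0197], [0.0441, 0.0014, 0.0143], [0.0418, 0.0167, 0.0119], [0.0429, 0.0167, 0.007], [0.0434, 0.0167, 0.002], [0.0433, 0.0167, -0.0031], [0.0427, 0.0167, -0.0081], [0.0415, 0.0167, -0.013]], "dr": [[-0.0, 0.001, 0.0], [-0.0, 0.001, 0.0], [-0.0, 0.001, 0.0], [0.0, -0.893, 0.0], [0.0, -0.893, 0.0], [0.0, -0.893, 0.0], [0.0, -0.893, 0.0], [0.0, -0.893, 0.0], [0.0, -0.893, 0.0], [0.0, -0.893, 0.0], [-0.0, -0.833, 0.0], [-0.0, -0.833, 0.0], [-0.0, -0.833, 0.0], [-0.0, -0.833, 0.0], [-0.0, -0.833, 0.0], [-0.0, -0.833, 0.0]]} max 0.893 23.292380728469986
```

{"method": "carry_out", "body": {"xyz": [[0,-0.025,0],[0,-0.05,0],[0,-0.05,0],[0.0225,0.0015,0.0405],[0.0275,0.0015,0.0375],[0.032,0.0015,0.0335],[0.036,0.0015,0.0295],[0.039,0.0015,0.0245],[0.042,0.0015,0.0195],[0.044,0.0015,0.0145],[0.042,0.0165,0.012],[0.043,0.0165,0.007],[0.0435,0.0165,0.002],[0.0435,0.0165,-0.003],[0.0425,0.0165,-0.008],[0.0415,0.0165,-0.013],[0,0,0],[0,0,0]], "dr": [[0,0,0],[0,0,0],[0,0,0],[0,-0.893,0],[0,-0.893,0],[0,-0.893,0],[0,-0.893,0],[0,-0.893,0],[0,-0.893,0],[0,-0.893,0],[0,-0.833,0],[0,-0.833,0],[0,-0.833,0],[0,-0.833,0],[0,-0.833,0],[0,-0.833,0],[0,0,0],[0,0,0]]}}

```text
time_s: 8.9
tool_pos: [0.4234, 0.2062, 0.1216]
tool_rot: [-0.516, -1.928, 1.927]
ft_force: [0.0, 0.1, 0.3]
gripper_width: 0.501
```

```bash
python3 -c "
from plan import *
from h import *
st()
s=snap('side',6);t=snap('top',6)
crop(s,260,180,420,310,'sc6',5)
plan([(.4235,.2055,.0545,150,5)])
"
```

```text
8.9 [0.4234 0.2062 0.1216] ang 150.03 down [ 6.e-04  4.e-04 -1.e+00] F [0.01 0.09 0.3 ] w 0.50065120961579 q [ 0.87  0.16 -0.6   0.   -0.81 -1.4 ]
5 rows
 {"xyz": [[0.0, 0.0268, 0.0002], [0.0, 0.0268, 0.0002], [0.0, 0.0268, 0.0002], [0.0, 0.0268, 0.0002], [0.0, 0.0268, 0.0001]], "dr": [[0.001, -0.001, -0.0], [0.001, -0.001, -0.0], [0.001, -0.001, -0.0], [0.001, -0.001, -0.0], [0.001, -0.001, -0.0]]} max 0.001 13.400373129133383
```

View pics/sc6.png

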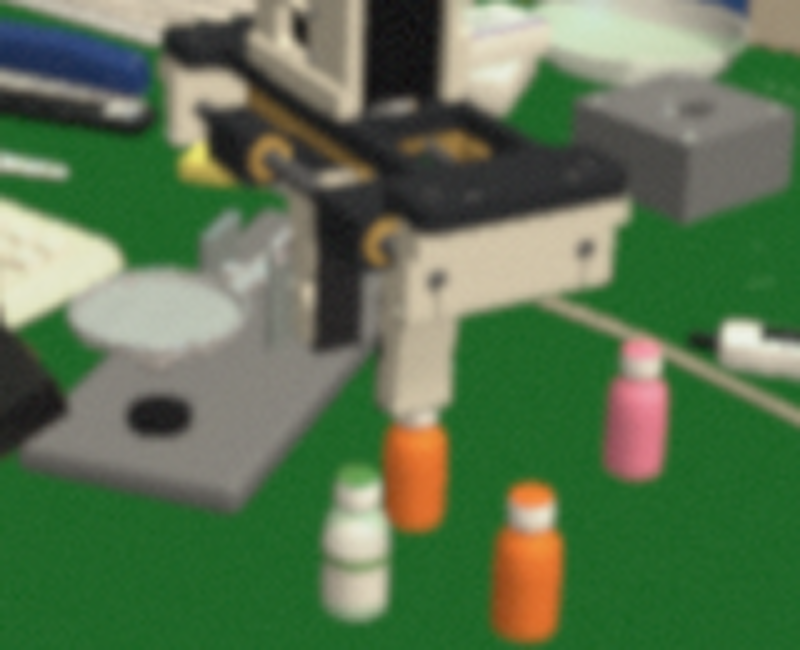

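View pics/top6.png

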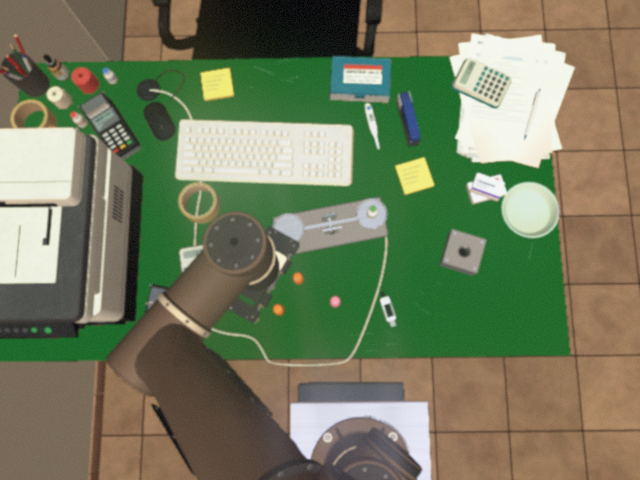

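```bash
python3 -c "
from h import *
for i in (0,4,5,6):
    s=load('side',i);x0,y0,x1,y1=270,225,311,262
    sub=s['color'][y0:y1,x0:x1].astype(int);m=((sub[...,0]>140)&(abs(sub[...,0]-sub[...,1])<30)).astype(np.uint8)
    n,l,st,ce=cv2.connectedComponentsWithStats(m);k=1+np.argmax(st[1:,4]);print(i,ce[k]+[x0,y0],st[k])
s=load('side');a=np.array([.5476,.1574,.064]);print(proj(s,a),proj(s,a+[0,0,.008])-proj(s,a))
"
```

```text
0 [289.36878453 241.21546961] [  0   0  41  32 724]
4 [293.46927374 243.83612663] [  4   6  37  25 537]
5 [288.88395415 239.51432665] [  0   0  41  29 698]
6 [289.0606488  239.61495063] [  0   0  41  29 709]
[292.2175482  244.17597474] [-0.01927947 -3.53897786]
```

```bash
cat >> h.py <<'E'
def edges(c,x0,x1,y0,y1,thr=128):
    p=c['color'][y0:y1,x0:x1,0].astype(float).mean(1);o=[]
    for i in range(len(p)-1):
        if (p[i]-thr)*(p[i+1]-thr)<0:o.append(round(y0+i+(thr-p[i])/(p[i+1]-p[i]),2))
    return o,p.round(0)
E
python3 -c "
from h import *
for i in (0,4,5,6): 
    o,p=edges(load('side',i),280,300,225,262,150);print(i,o)
    o,p=edges(load('side',i),280,300,225,262,100);print(i,o)
print(p)
"
```

```text
0 [np.float64(236.86), np.float64(251.84)]
0 [np.float64(235.22), np.float64(259.29)]
4 [np.float64(236.98), np.float64(251.62)]
4 [np.float64(235.29), np.float64(259.19)]
5 [np.float64(234.17), np.float64(249.45)]
5 [np.float64(232.32), np.float64(259.19)]
6 [np.float64(234.02), np.float64(249.68)]
6 [np.float64(232.25), np.float64(259.3)]
[ 31.  35.  43.  54.  64.  71.  79.  93. 120. 150. 171. 181. 186. 187.
 187. 187. 187. 187. 187. 188. 188. 187. 184. 175. 160. 145. 138. 136.
 133. 132. 133. 133. 131. 123. 106.  86.  74.]
```

```bash
python3 -c "
from h import *
s=load('side',6);s0=load('side')
print(blob(s0,(320,268,341,308)))
sub=s0['color'][285:302,318:346,0].astype(float)
for y in range(280,302,3):
    p=s0['color'][y,316:348,0].astype(float);i=np.where(p>100)[0];a,b=i[0],i[-1]
    print(y,316+a-(p[a]-100)/(p[a]-p[a-1]),316+b+(p[b]-100)/(p[b]-p[b+1]))
for z in (0,.02,.04,.056): print(proj(s,[.4234,.2062,z]),proj(s,[.4235,.2055,z]))
print(proj(s,[.4235-.00866,.2055+.005,.02]))
# same check for B
for y in range(246,262,3):
    p=s0['color'][y,352:384,0].astype(float);i=np.where(p>100)[0];a,b=i[0],i[-1]
    print(y,352+a-(p[a]-100)/(p[a]-p[a-1]),352+b+(p[b]-100)/(p[b]-p[b+1]))
for z in (0,.02,.04): print(proj(s,[.4408,.0241,z]))
"
```

```text
(array([332.32907547, 287.05621337]), array([324, 268,  17,  37, 459]))Traceback (most recent call last):
  File "<string>", line 8, in <module>
    print(y,316+a-(p[a]-100)/(p[a]-p[a-1]),316+b+(p[b]-100)/(p[b]-p[b+1]))
                                                                  ~^^^^^
IndexError: index 32 is out of bounds for axis 0 with size 32
```

```bash
cat >> h.py <<'E'
def wid(c,y,x0,x1,thr=95):
    p=c['color'][y,x0:x1,0].astype(float);i=np.where(p>thr)[0];a,b=i[0],i[-1]
    L=x0+a-(p[a]-thr)/(p[a]-p[a-1]);R=x0+b+(p[b]-thr)/(p[b]-p[b+1]);return L.round(2),R.round(2),((L+R)/2).round(2)
E
python3 -c "
from h import *
s0=load('side')
for y in range(287,301,2): print(y,wid(s0,y,316,341))
for z in (0,.02,.04,.056): print(proj(s0,[.4235,.2055,z]))
for y in range(246,262,3): print(y,wid(s0,y,354,380))
for z in (0,.02,.04): print(proj(s0,[.4408,.0241,z]))
"
```

```text
287 (np.float64(324.02), np.float64(337.87), np.float64(330.94))
289 (np.float64(324.17), np.float64(337.81), np.float64(330.99))
291 (np.float64(325.04), np.float64(337.31), np.float64(331.18))
293 (np.float64(324.37), np.float64(337.45), np.float64(330.91))
295 (np.float64(324.11), np.float64(337.63), np.float64(330.87))
297 (np.float64(324.03), np.float64(337.56), np.float64(330.79))
299 (np.float64(324.22), np.float64(337.36), np.float64(330.79))
[331.44820944 299.73983894]
[331.75601047 290.65043962]
[332.06951442 281.3926322 ]
[332.324531   273.86196374]
246 (np.float64(361.74), np.float64(372.64), np.float64(367.19))
249 (np.float64(360.96), np.float64(372.97), np.float64(366.96))
252 (np.float64(361.73), np.float64(372.63), np.float64(367.18))
255 (np.float64(360.84), np.float64(372.57), np.float64(366.7))
258 (np.float64(360.72), np.float64(372.43), np.float64(366.58))
261 (np.float64(361.59), np.float64(371.83), np.float64(366.71))
[366.6451461  260.43041427]
[367.18484378 252.34595097]
[367.7330844  244.13351795]
```

{"method": "carry_out", "body": {"xyz": [[-0.001,0.02,-0.0005],[0,0.036,0],[0,0.036,0],[0,0.03,0],[0,0.0122,0],[0,0,0],[0,0,0]], "dr": [[0,0,0],[0,0,0],[0,0,0],[0,0,0],[0,0,0],[0,0,0],[0,0,0]]}}

```text
time_s: 9.7
tool_pos: [0.4242, 0.2057, 0.054]
tool_rot: [-0.517, -1.927, 1.927]
ft_force: [0.7, -0.4, -1.3]
gripper_width: 0.5
```

{"method": "carry_out", "body": {"xyz": [[0,0,0],[0,0,0],[0,0,0],[0,0,0],[0,0,0]], "dr": [[0,0,0],[0,0,0],[0,0,0],[0,0,0],[0,0,0]], "gripper": 1, "squeeze": 12}}

```text
time_s: 10.2
tool_pos: [0.4241, 0.206, 0.0541]
tool_rot: [-0.516, -1.928, 1.927]
ft_force: [-1.2, 0.0, 2.9]
gripper_width: 0.268
```

```bash
python3 -c "
from plan import *
from h import *
st()
s=snap('side',7)
crop(s,300,230,380,310,'sc7',8)
p=r.sense()['tool_pos']
for z in (-.054,-.03,-.009,.002): print((proj(s,p+[0,0,z])-[300,230]+.44)*8)
"
```

```text
10.2 [0.4241 0.206  0.0541] ang 150.03 down [ 6.e-04  6.e-04 -1.e+00] F [-1.15  0.05  2.93] w 0.2684097176028246 q [ 0.87  0.26 -0.67  0.   -0.64 -1.39]
[252.06880634 561.42708164]
[254.99601244 473.99648273]
[257.61083673 395.89618987]
[259.00096273 354.37552322]
```

View pics/sc7.png

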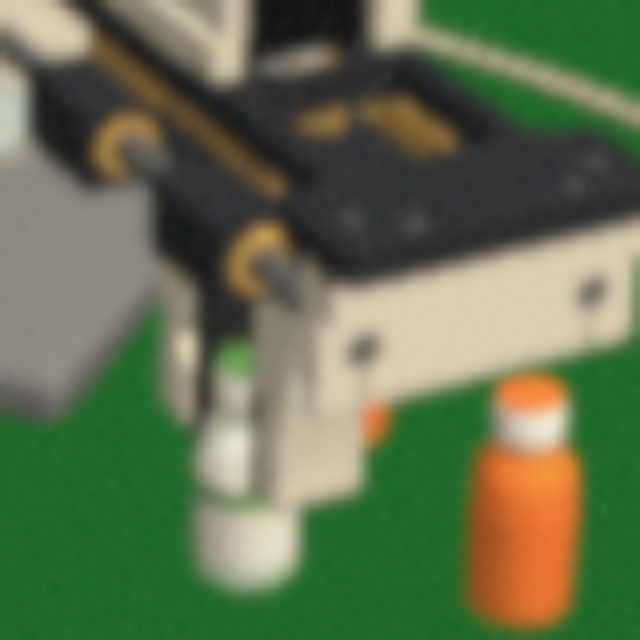

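```bash
python3 -c "
from plan import *
plan([(.4241,.206,.14,150,3),(.5476,.1574,.155,150,5),(.5476,.1574,.13,150,2)])
"
```

```text
10 rows
 {"xyz": [[-0.0, -0.0573, -0.0001], [-0.0, -0.0573, -0.0001], [-0.0, -0.0573, -0.0], [-0.0525, -0.006, -0.0079], [-0.0525, -0.006, -0.0079], [-0.0525, -0.006, -0.0079], [-0.0525, -0.006, -0.0079], [-0.0525, -0.006, -0.0079], [0.0, 0.025, -0.0], [0.0, 0.025, -0.0]], "dr": [[0.002, 0.001, -0.0], [0.002, 0.001, -0.0], [0.002, 0.001, -0.0], [0.0, 0.0, 0.0], [0.0, 0.0, 0.0], [0.0, 0.0, 0.0], [0.0, 0.0, 0.0], [0.0, 0.0, 0.0], [0.0, 0.0, 0.0], [0.0, 0.0, 0.0]]} max 0.002 28.65004362998423
```

{"method": "carry_out", "body": {"xyz": [[0,-0.02,0],[0,-0.05,0],[0,-0.06,0],[0,-0.042,0],[-0.03,-0.01,-0.0045],[-0.0525,-0.01,-0.008],[-0.0525,-0.01,-0.008],[-0.0525,0,-0.008],[-0.045,0,-0.0065],[-0.03,0,-0.0045],[0,0.01,0],[0,0.02,0],[0,0.02,0],[0,0,0],[0,0,0]], "dr": [[0,0,0],[0,0,0],[0,0,0],[0,0,0],[0,0,0],[0,0,0],[0,0,0],[0,0,0],[0,0,0],[0,0,0],[0,0,0],[0,0,0],[0,0,0],[0,0,0],[0,0,0]]}}

```text
time_s: 11.75
tool_pos: [0.5468, 0.1574, 0.1294]
tool_rot: [-0.515, -1.927, 1.928]
ft_force: [-0.3, -0.3, -0.4]
gripper_width: 0.268
```

```bash
python3 -c "
from plan import *
from h import *
st()
s=snap('side',8)
crop(s,260,180,370,270,'sc8',7)
p=r.sense()['tool_pos']
for z in (-.054,-.03,-.009,.002): print((proj(s,p+[0,0,z])-[260,180]+.43)*7)
plan([(.5476,.1574,.115,150,5)])
"
```

```text
11.75 [0.5468 0.1574 0.1294] ang 150.07 down [-8.e-04 -6.e-04 -1.e+00] F [-0.29 -0.27 -0.37] w 0.26808755231281167 q [ 0.62  0.3  -0.38  0.   -0.89 -1.15]
[229.36346492 416.23204342]
[228.96218208 340.63494913]
[228.60423296 273.20143166]
[228.41413115 237.38842699]
5 rows
 {"xyz": [[-0.0002, 0.0059, -0.0], [-0.0002, 0.0059, -0.0], [-0.0002, 0.0059, -0.0], [-0.0002, 0.0059, -0.0], [-0.0002, 0.0059, -0.0]], "dr": [[-0.0, 0.002, -0.0], [-0.0, 0.002, -0.0], [-0.0, 0.002, -0.0], [-0.0, 0.002, -0.0], [-0.0, 0.002, -0.0]]} max 0.002 2.9516944286290885
```

View pics/sc8.png

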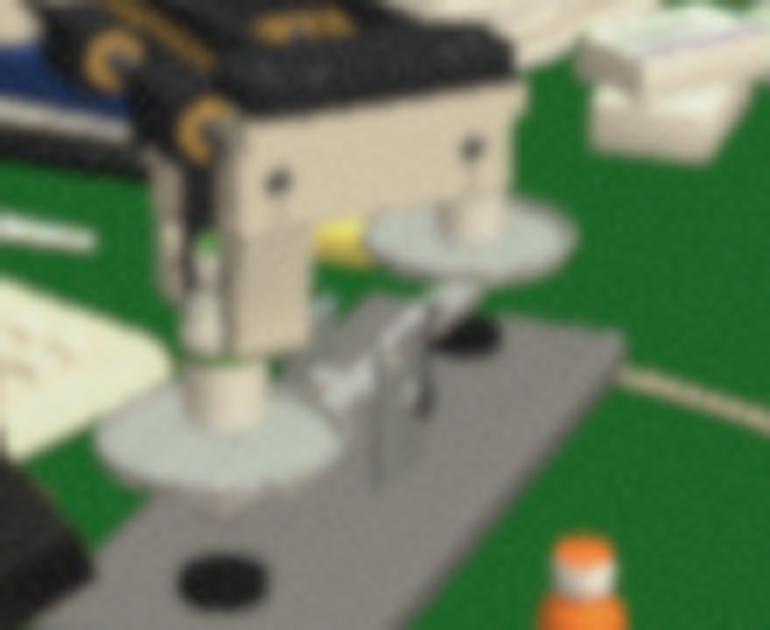

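{"method": "carry_out", "body": {"xyz": [[0,0.005,0],[0,0.005,0],[0,0.005,0],[0,0.005,0],[0,0.005,0],[0,0.004,0],[0,0,0],[0,0,0]], "dr": [[0,0,0],[0,0,0],[0,0,0],[0,0,0],[0,0,0],[0,0,0],[0,0,0],[0,0,0]]}}

```text
time_s: 12.6
tool_pos: [0.5474, 0.1572, 0.1152]
tool_rot: [-0.516, -1.927, 1.927]
ft_force: [-0.3, -0.7, 0.2]
gripper_width: 0.267
```

{"method": "carry_out", "body": {"xyz": [[0,0,0],[0,0,0],[0,0,0],[0,0,0]], "dr": [[0,0,0],[0,0,0],[0,0,0],[0,0,0]], "gripper": 0.68}}

```text
time_s: 13.0
tool_pos: [0.5474, 0.1572, 0.1153]
tool_rot: [-0.516, -1.927, 1.927]
ft_force: [-0.5, -0.1, -1.2]
gripper_width: 0.321
```

{"method": "carry_out", "body": {"xyz": [[0,0,0],[0,0,0],[0,0,0],[0,0,0],[0,-0.03,0],[0,-0.05,0],[0,-0.05,0],[0,-0.05,0],[0,0,0],[0,0,0]], "dr": [[0,0,0],[0,0,0],[0,0,0],[0,0,0],[0,0,0],[0,0,0],[0,0,0],[0,0,0],[0,0,0],[0,0,0]], "gripper": 0.5}}

```text
time_s: 14.0
tool_pos: [0.5475, 0.1574, 0.2056]
tool_rot: [-0.517, -1.928, 1.926]
ft_force: [-1.1, 0.1, -0.8]
gripper_width: 0.498
```

```bash
python3 -c "
from plan import *
from h import *
st()
s=snap('side',9)
crop(s,260,180,370,270,'sc9',7)
"
```

```text
14.0 [0.5475 0.1574 0.2056] ang 150.01 down [ 9.e-04  1.e-03 -1.e+00] F [-1.14  0.12 -0.77] w 0.4983533916697089 q [ 0.62  0.22 -0.29 -0.   -1.06 -1.15]
```

View pics/sc9.png

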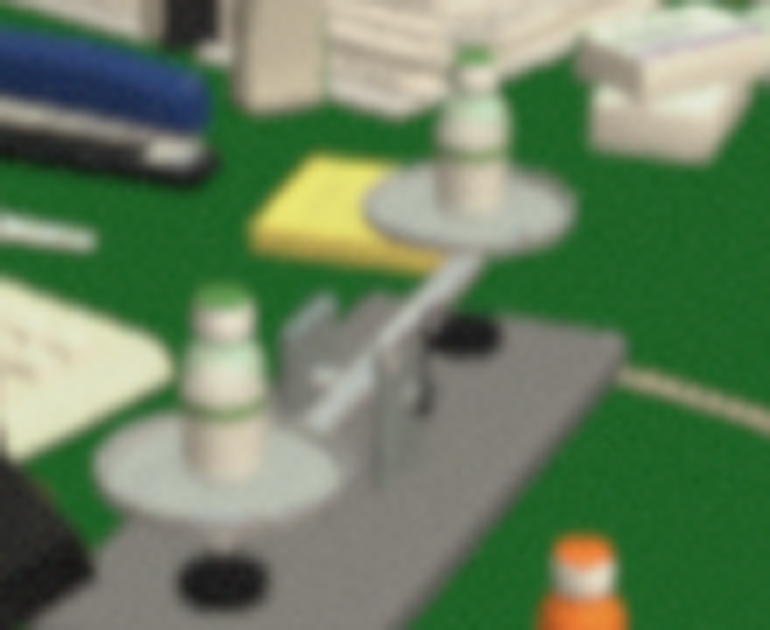

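{"method": "carry_out", "body": {"xyz": [[0,0,0],[0,0,0],[0,0,0],[0,0,0],[0,0,0],[0,0,0],[0,0,0],[0,0,0]], "dr": [[0,0,0],[0,0,0],[0,0,0],[0,0,0],[0,0,0],[0,0,0],[0,0,0],[0,0,0]]}}

```text
time_s: 14.85
tool_pos: [0.5474, 0.1572, 0.2052]
tool_rot: [-0.516, -1.927, 1.927]
ft_force: [-0.7, 0.2, -0.1]
gripper_width: 0.499
```

```bash
python3 -c "
from plan import *
from h import *
st()
s=snap('side',10)
crop(s,260,180,370,270,'sc10',7)
for i in (0,9,10):
  c=load('side',i)
  print(i,edges(c,276,284,230,262,140)[0],edges(c,333,340,195,225,140)[0],edges(c,312,318,195,225,140)[0])
for y in range(224,250,2): print(y,wid(s,y,281,302,140))
p=r.sense()['tool_pos']
for z in (.056,.064,.084,.1,.12): print(z,proj(s,[p[0],p[1],z]))
"
```

```text
14.85 [0.5474 0.1572 0.2052] ang 150.02 down [ 0.  0. -1.] F [-0.68  0.16 -0.12] w 0.4991892314168002 q [ 0.62  0.22 -0.29 -0.   -1.06 -1.15]
0 [np.float64(249.82)] [np.float64(207.78), np.float64(215.93)] [np.float64(195.59), np.float64(202.91), np.float64(217.02)]
9 [np.float64(236.01), np.float64(240.74), np.float64(252.08)] [np.float64(205.78), np.float64(213.72)] [np.float64(195.51), np.float64(203.13), np.float64(217.27)]
10 [np.float64(236.02), np.float64(240.73), np.float64(252.1)] [np.float64(205.79), np.float64(213.7)] [np.float64(195.51), np.float64(203.13), np.float64(217.28)]
224 (np.float64(288.77), np.float64(295.48), np.float64(292.13))
226 (np.float64(288.12), np.float64(295.58), np.float64(291.85))
228 (np.float64(280.7), np.float64(295.33), np.float64(288.01))
230 (np.float64(280.28), np.float64(296.43), np.float64(288.35))
232 (np.float64(280.27), np.float64(296.82), np.float64(288.55))
234 (np.float64(280.34), np.float64(297.27), np.float64(288.8))
236 (np.float64(286.57), np.float64(297.64), np.float64(292.1))
238 (np.float64(289.14), np.float64(298.45), np.float64(293.8))Traceback (most recent call last):
  File "<string>", line 10, in <module>
    for y in range(224,250,2): print(y,wid(s,y,281,302,140))
                                       ~~~^^^^^^^^^^^^^^^^^
  File "h.py", line 32, in wid
    L=x0+a-(p[a]-thr)/(p[a]-p[a-1]);R=x0+b+(p[b]-thr)/(p[b]-p[b+1]);return L.round(2),R.round(2),((L+R)/2).round(2)
                                                            ~^^^^^
IndexError: index 21 is out of bounds for axis 0 with size 21
```

View pics/sc10.png

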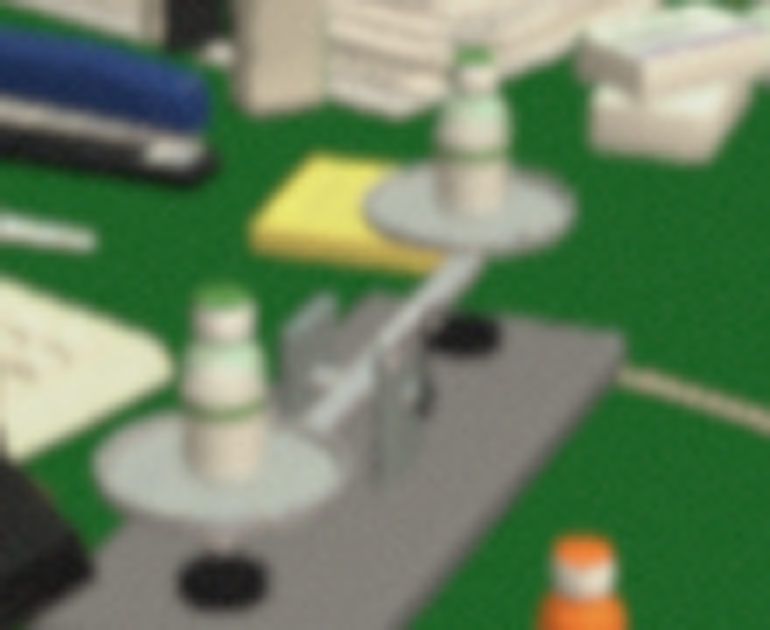

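```bash
python3 -c "
from plan import *
from h import *
s=load('side',10)
p=r.sense()['tool_pos']
for z in (.0588,.0788,.0998,.1148): print(z,(proj(s,[p[0],p[1],z])-[260,180]+.43)*7)
d=proj(s,[p[0]-.849*.01,p[1]-.528*.01,.08])-proj(s,[p[0],p[1],.08]);print('px/mm',d/10)
"
```

```text
0.0588 [229.4639803  468.16287819]
0.0788 [229.13353953 406.19153887]
0.0998 [228.78048823 339.97978918]
0.1148 [228.52439806 291.95226828]
px/mm [0.49248327 0.00898938]
```

{"method": "carry_out", "body": {"xyz": [[0,0.03,-0.002],[0,0.045,0],[0,0.045,0],[0,0.035,0],[0,0.02,0],[0,0.01,0],[0,0,0],[0,0,0]], "dr": [[0,0,0],[0,0,0],[0,0,0],[0,0,0],[0,0,0],[0,0,0],[0,0,0],[0,0,0]]}}

```text
time_s: 15.7
tool_pos: [0.5484, 0.1583, 0.1135]
tool_rot: [-0.517, -1.928, 1.927]
ft_force: [0.1, -0.2, -0.6]
gripper_width: 0.5
```

{"method": "carry_out", "body": {"xyz": [[0,0,0],[0,0,0],[0,0,0],[0,0,0],[0,0,0]], "dr": [[0,0,0],[0,0,0],[0,0,0],[0,0,0],[0,0,0]], "gripper": 1, "squeeze": 12}}

```text
time_s: 16.2
tool_pos: [0.548, 0.1581, 0.1129]
tool_rot: [-0.516, -1.927, 1.927]
ft_force: [0.3, 0.2, -0.0]
gripper_width: 0.268
```

```bash
python3 -c "
from plan import *
from h import *
st()
s=snap('side',11)
crop(s,260,180,370,270,'sc11',7)
p=r.sense()['tool_pos']
for z in (-.054,-.034,-.013,.002): print((proj(s,p+[0,0,z])-[260,180]+.43)*7)
"
```

```text
16.2 [0.548  0.1581 0.1129] ang 150.02 down [ 3.e-04  2.e-04 -1.e+00] F [ 0.26  0.22 -0.04] w 0.26753071655720817 q [ 0.62  0.32 -0.4   0.   -0.85 -1.15]
[226.05697582 468.73853922]
[225.69746639 406.74370312]
[225.31335433 340.50632101]
[225.03473187 292.45986607]
```

View pics/sc11.png

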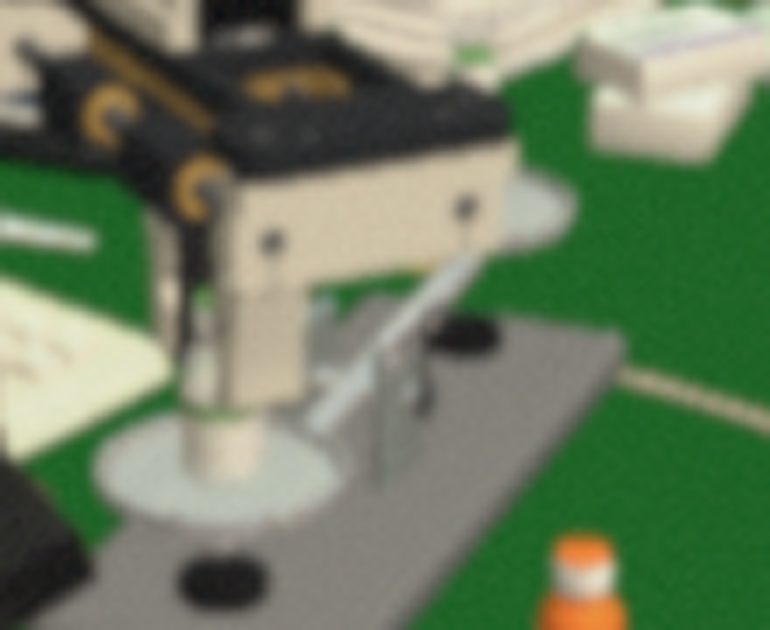

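```bash
python3 -c "
from plan import *
plan([(.548,.1581,.1329,150,8),(.548,.1581,.205,150,3),(.52,-.05,.205,150,7),(.4954,-.2572,.205,150,7)])
plan([(.4954,-.2572,.205,150,9)])
"
```

```text
25 rows
 {"xyz": [[-0.0, -0.005, 0.0], [-0.0, -0.005, 0.0], [-0.0, -0.005, 0.0], [-0.0, -0.005, 0.0], [-0.0, -0.005, 0.0], [-0.0, -0.005, 0.0], [0.0, -0.005, 0.0], [0.0, -0.005, 0.0], [-0.0, -0.0481, -0.0], [-0.0, -0.0481, -0.0], [-0.0, -0.0481, -0.0], [-0.0228, -0.0, 0.0555], [-0.0228, -0.0, 0.0555], [-0.0228, -0.0, 0.0555], [-0.0228, -0.0, 0.0555], [-0.0228, -0.0, 0.0555], [-0.0228, -0.0, 0.0555], [-0.0228, -0.0, 0.0555], [-0.0235, -0.0, 0.0548], [-0.0235, -0.0, 0.0548], [-0.0235, -0.0, 0.0548], [-0.0235, -0.0, 0.0548], [-0.0235, -0.0, 0.0548], [-0.0235, -0.0, 0.0548], [-0.0235, -0.0, 0.0548]], "dr": [[0.0, 0.0, -0.0], [0.0, 0.0, -0.0], [0.0, 0.0, -0.0], [0.0, 0.0, -0.0], [0.0, 0.0, -0.0], [0.0, 0.0, -0.0], [0.0, 0.0, -0.0], [0.0, 0.0, -0.0], [0.0, -0.0, -0.0], [0.0, -0.0, -0.0], [0.0, -0.0, -0.0], [-0.0, -0.0, -0.0], [-0.0, -0.0, -0.0], [-0.0, -0.0, -0.0], [-0.0, -0.0, -0.0], [-0.0, -0.0, -0.0], [-0.0, -0.0, -0.0], [-0.0, -0.0, -0.0], [-0.0, -0.0, -0.0], [-0.0, -0.0, -0.0], [-0.0, -0.0, -0.0], [-0.0, -0.0, -0.0], [-0.0, -0.0, -0.0], [-0.0, -0.0, -0.0], [-0.0, -0.0, -0.0]]} max 0.0 30.00037499765628
9 rows
 {"xyz": [[-0.036, -0.0205, 0.0858], [-0.036, -0.0205, 0.0858], [-0.036, -0.0205, 0.0858], [-0.036, -0.0205, 0.0858], [-0.036, -0.0205, 0.0858], [-0.036, -0.0205, 0.0858], [-0.036, -0.0205, 0.0858], [-0.036, -0.0205, 0.0858], [-0.036, -0.0205, 0.0858]], "dr": [[0.0, 0.0, -0.0], [0.0, 0.0, -0.0], [0.0, 0.0, -0.0], [0.0, 0.0, -0.0], [0.0, 0.0, -0.0], [0.0, 0.0, -0.0], [0.0, 0.0, -0.0], [0.0, 0.0, -0.0], [0.0, 0.0, -0.0]]} max 0.0 47.638980887504296
```

{"method": "carry_out", "body": {"xyz": [[0,-0.004,0],[0,-0.005,0],[0,-0.005,0],[0,-0.005,0],[0,-0.005,0],[0,-0.005,0],[0,-0.005,0],[0,-0.01,0],[0,-0.03,0],[0,-0.05,0],[0,-0.06,0]], "dr": [[0,0,0],[0,0,0],[0,0,0],[0,0,0],[0,0,0],[0,0,0],[0,0,0],[0,0,0],[0,0,0],[0,0,0],[0,0,0]], "squeeze": 20}}

```text
time_s: 17.35
tool_pos: [0.5473, 0.1577, 0.205]
tool_rot: [-0.514, -1.925, 1.928]
ft_force: [0.3, 0.7, -0.7]
gripper_width: 0.265
```

{"method": "carry_out", "body": {"xyz": [[-0.013,0,0.03],[-0.023,0,0.0555],[-0.023,0,0.0555],[-0.023,0,0.0555],[-0.023,0,0.0555],[-0.023,0,0.0555],[-0.023,0,0.0555],[-0.0235,0,0.055],[-0.0235,0,0.055],[-0.0235,0,0.055],[-0.0235,0,0.055],[-0.0235,0,0.055],[-0.0235,0,0.055],[-0.0235,0,0.055],[-0.01,0,0.025],[0,0.03,0],[0,0.03,0],[0,0.03,0],[0,0,0],[0,0,0]], "dr": [[0,0,0],[0,0,0],[0,0,0],[0,0,0],[0,0,0],[0,0,0],[0,0,0],[0,0,0],[0,0,0],[0,0,0],[0,0,0],[0,0,0],[0,0,0],[0,0,0],[0,0,0],[0,0,0],[0,0,0],[0,0,0],[0,0,0],[0,0,0]]}}

```text
time_s: 19.35
tool_pos: [0.4957, -0.2579, 0.1599]
tool_rot: [-0.515, -1.927, 1.927]
ft_force: [0.3, -0.1, -0.2]
gripper_width: 0.265
```

```bash
python3 -c "
from plan import *
from h import *
st()
s=snap('side',12);t=snap('top',12)
crop(s,355,140,455,240,'sc12',7)
p=r.sense()['tool_pos']
for z in (-.054,-.034,-.013,.002): print((proj(s,p+[0,0,z])-[355,140]+.43)*7)
plan([(.4954,-.2572,.115,150,3)])
"
```

```text
19.35 [ 0.4957 -0.2579  0.1599] ang 150.03 down [-6.e-04 -1.e-04 -1.e+00] F [ 0.3  -0.07 -0.21] w 0.2652666264697737 q [-0.13  0.25 -0.37  0.   -0.95 -0.39]
[308.1951986  268.65709917]
[312.82237297 217.55041583]
[317.74675137 163.16114346]
[321.30622945 123.84706   ]
3 rows
 {"xyz": [[0.0009, 0.0304, -0.0002], [0.0008, 0.0304, -0.0002], [0.0008, 0.0304, -0.0002]], "dr": [[0.001, 0.002, -0.003], [0.001, 0.002, -0.003], [0.001, 0.002, -0.003]]} max 0.003 15.206988525017042
```

View pics/sc12.png

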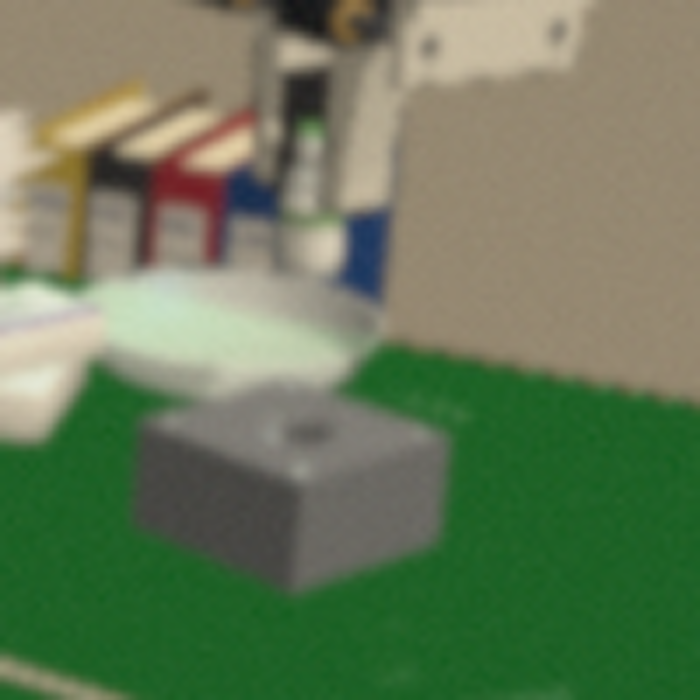

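View pics/top12.png

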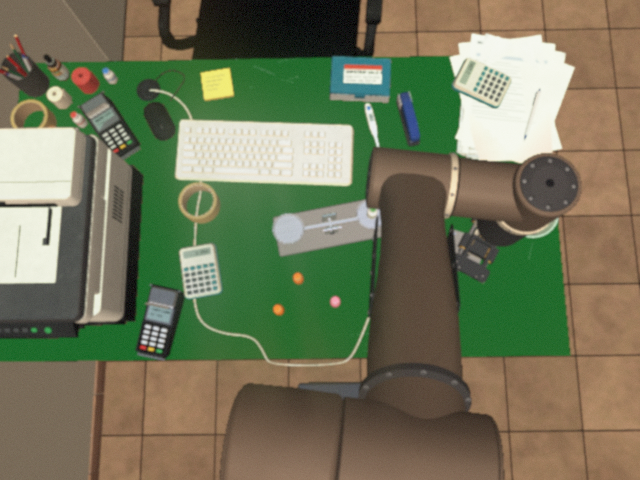

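```bash
python3 -c "
from plan import *
from h import *
s=load('side',12)
crop(s,385,145,420,185,'sc12b',15)
p=r.sense()['tool_pos']
for z in (-.054,-.034,-.013,.002): print((proj(s,p+[0,0,z])-[385,145]+.47)*15)
print((proj(s,p+[-.0085,-.0053,-.034])-[385,145]+.47)*15)
"
```

```text
[211.01828272 501.29378394]
[220.93365637 391.77946249]
[231.48589579 275.2310217 ]
[239.11334883 190.98655715]
[278.06191526 392.87369255]
```

View pics/sc12b.png

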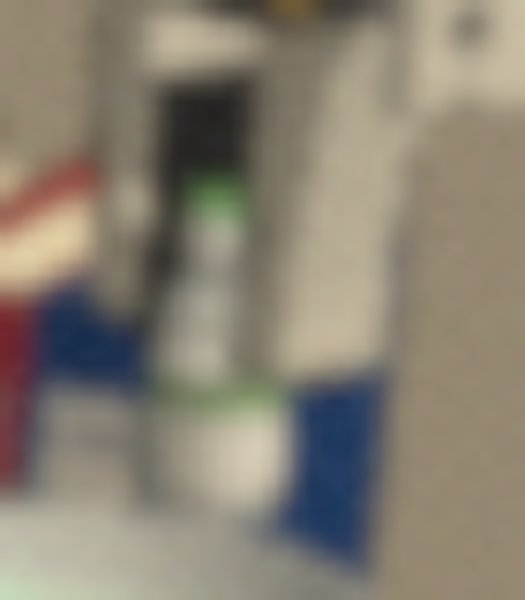

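```bash
python3 -c "
from h import *
s=load('side',12);c=load('side',0)
crop(s,370,190,425,230,'sc12c',14)
P=np.array([.4954,-.2572]);a=np.deg2rad(-19.18)
print('mouth',(proj(s,[*P,.044])-[370,190]+.46)*14)
for dx,dy in((1,1),(1,-1),(-1,1),(-1,-1)):
  for z in (.044,0):
    q=P+.042*np.array([dx*np.cos(a)-dy*np.sin(a),dx*np.sin(a)+dy*np.cos(a)]);print((proj(s,[*q,z])-[370,190]+.46)*14)
"
```

```text
mouth [381.35761307 151.68532318]
[ 71.4206163  134.57456079]
[ 56.57220419 345.6761569 ]
[369.5331246   49.47496057]
[351.25257486 254.04584781]
[394.23088321 262.96130878]
[373.99465033 482.32143204]
[693.84999775 168.93716144]
[670.20700663 381.27614652]
```

View pics/sc12c.png

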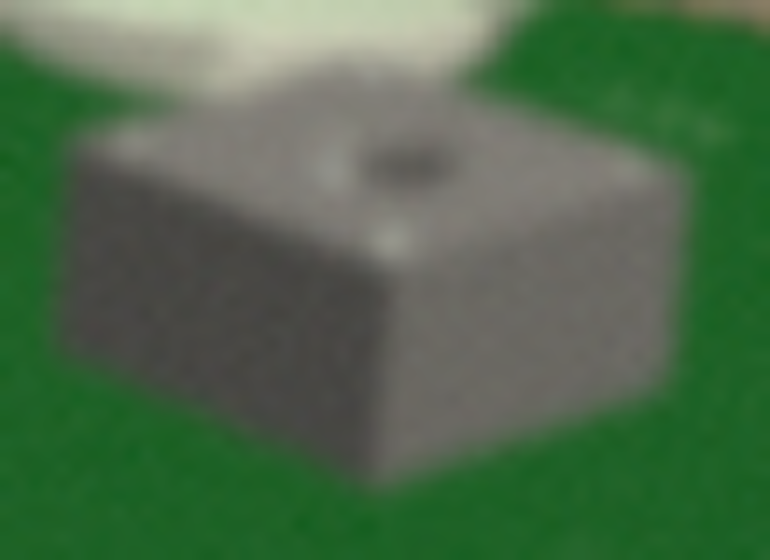

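```bash
python3 -c "
from plan import *
plan([(.4957,-.2558,.105,150,5)])"
```

```text
5 rows
 {"xyz": [[0.0007, 0.0223, -0.0006], [0.0007, 0.0223, -0.0006], [0.0007, 0.0223, -0.0006], [0.0007, 0.0223, -0.0006], [0.0007, 0.0223, -0.0006]], "dr": [[0.0, 0.001, -0.002], [0.0, 0.001, -0.002], [0.0, 0.001, -0.002], [0.0, 0.001, -0.002], [0.0, 0.001, -0.002]]} max 0.002 11.159525079500472
```

{"method": "carry_out", "body": {"xyz": [[0.0007,0.03,-0.0006],[0.0007,0.03,-0.0006],[0.0007,0.025,-0.0006],[0.0007,0.0165,-0.0006],[0.0007,0.01,-0.0006],[0,0,0],[0,0,0]], "dr": [[0,0,0],[0,0,0],[0,0,0],[0,0,0],[0,0,0],[0,0,0],[0,0,0]]}}

```text
time_s: 20.15
tool_pos: [0.4953, -0.2559, 0.1043]
tool_rot: [-0.516, -1.927, 1.927]
ft_force: [-0.7, -0.6, -0.5]
gripper_width: 0.268
```

```bash
python3 -c "
from plan import *
from h import *
st()
s=snap('side',13)
crop(s,370,170,425,225,'sc13',13)
p=r.sense()['tool_pos']
for z in (-.054,-.034,-.013,.002): print((proj(s,p+[0,0,z])-[370,170]+.46)*13)
print('mouth',(proj(s,[.4954,-.2572,.044])-[370,170]+.46)*13)
"
```

```text
20.15 [ 0.4953 -0.2559  0.1043] ang 150.03 down [ 5.e-04 -2.e-04 -1.e+00] F [-0.74 -0.63 -0.51] w 0.2678389015077593 q [-0.13  0.31 -0.44  0.   -0.82 -0.4 ]
[354.20995326 373.0320493 ]
[362.50948688 281.38829766]
[371.34013884 183.87991787]
[377.72192131 113.41204407]
mouth [354.11778356 400.85065723]
```

View pics/sc13.png

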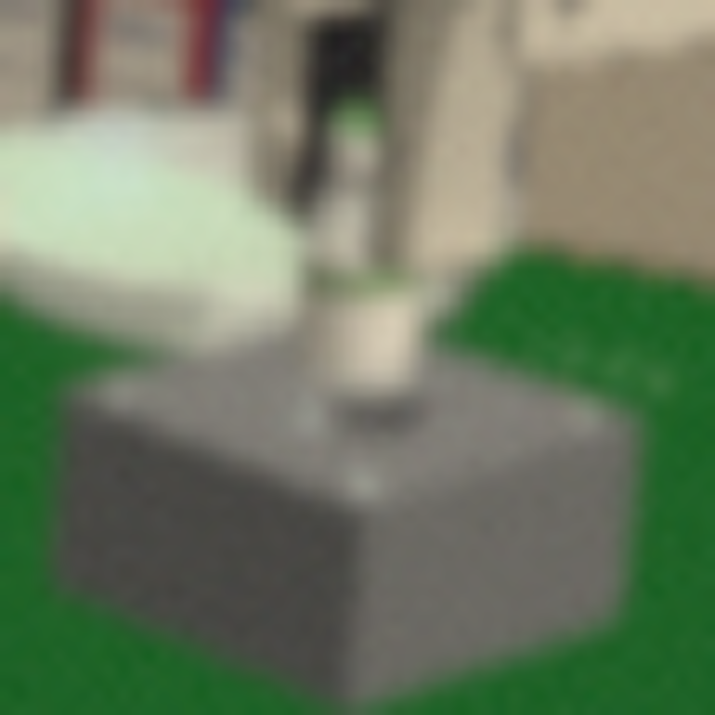

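{"method": "carry_out", "body": {"xyz": [[0,0,-0.0028],[0,0,0],[0,0.004,0],[0,0.004,0],[0,0.004,0],[0,0,0],[0,0,0]], "dr": [[0,0,0],[0,0,0],[0,0,0],[0,0,0],[0,0,0],[0,0,0],[0,0,0]]}}

```text
time_s: 20.9
tool_pos: [0.4956, -0.2547, 0.0978]
tool_rot: [-0.516, -1.927, 1.927]
ft_force: [-1.0, -1.1, -0.9]
gripper_width: 0.261
```

{"method": "carry_out", "body": {"xyz": [[0,0.003,0],[0,0.003,0],[0,0,0],[0,0,0]], "dr": [[0,0,0],[0,0,0],[0,0,0],[0,0,0]]}}

```text
time_s: 21.3
tool_pos: [0.4957, -0.2547, 0.0949]
tool_rot: [-0.516, -1.927, 1.927]
ft_force: [0.0, -0.5, -2.1]
gripper_width: 0.267
```

{"method": "carry_out", "body": {"xyz": [[0,0,0],[0,0,0],[0,0.003,0],[0,0.003,0],[0,0,0],[0,0,0]], "dr": [[0,0,0],[0,0,0],[0,0,0],[0,0,0],[0,0,0],[0,0,0]], "squeeze": 45}}

```text
time_s: 21.9
tool_pos: [0.4957, -0.2547, 0.0919]
tool_rot: [-0.516, -1.927, 1.927]
ft_force: [-0.7, -1.9, -0.5]
gripper_width: 0.259
```

```bash
python3 -c "
from plan import *
from h import *
st()
s=snap('side',14);st()
crop(s,370,170,425,225,'sc14',13)
"
```

```text
21.9 [ 0.4957 -0.2547  0.0919] ang 150.02 down [ 0. -0. -1.] F [-0.66 -1.93 -0.46] w 0.25876219200663775 q [-0.12  0.32 -0.45  0.   -0.8  -0.4 ]
21.95 [ 0.4957 -0.2547  0.0919] ang 150.02 down [ 0. -0. -1.] F [-0.03 -2.35 -0.62] w 0.2617166931357341 q [-0.12  0.32 -0.45 -0.   -0.8  -0.4 ]
```

View pics/sc14.png

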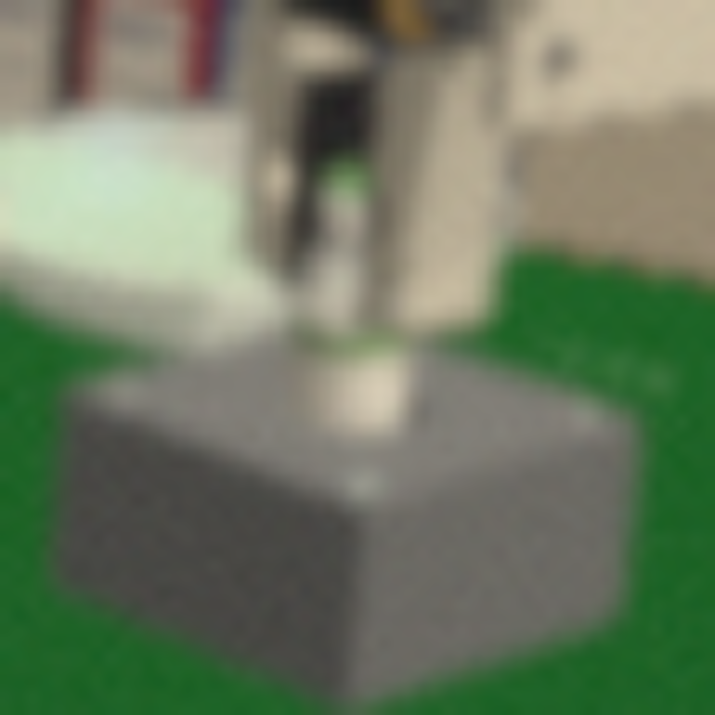

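{"method": "carry_out", "body": {"xyz": [[-0.0007,0,0.0012],[0,0.003,0],[0,0.003,0],[0,0,0],[0,0,0]], "dr": [[0,0,0],[0,0,0],[0,0,0],[0,0,0],[0,0,0]]}}

```text
time_s: 22.45
tool_pos: [0.4956, -0.2552, 0.0887]
tool_rot: [-0.516, -1.927, 1.927]
ft_force: [-0.3, 0.4, -0.3]
gripper_width: 0.258
```

{"method": "carry_out", "body": {"xyz": [[0,0.002,0],[0,0.002,0],[0,0,0],[0,0,0]], "dr": [[0,0,0],[0,0,0],[0,0,0],[0,0,0]]}}

```text
time_s: 22.85
tool_pos: [0.4957, -0.2553, 0.0869]
tool_rot: [-0.516, -1.927, 1.927]
ft_force: [-0.7, -0.0, 1.0]
gripper_width: 0.259
```

{"method": "carry_out", "body": {"xyz": [[0,0.002,0],[0,0.002,0],[0,0,0],[0,0,0]], "dr": [[0,0,0],[0,0,0],[0,0,0],[0,0,0]]}}

```text
time_s: 23.25
tool_pos: [0.4955, -0.2553, 0.0848]
tool_rot: [-0.516, -1.927, 1.927]
ft_force: [-0.4, 0.0, 0.3]
gripper_width: 0.258
```

{"method": "carry_out", "body": {"xyz": [[0,0.002,0],[0,0.002,0],[0,0,0],[0,0,0]], "dr": [[0,0,0],[0,0,0],[0,0,0],[0,0,0]]}}

```text
time_s: 23.65
tool_pos: [0.4955, -0.2553, 0.0828]
tool_rot: [-0.516, -1.927, 1.927]
ft_force: [-0.2, 0.7, 0.8]
gripper_width: 0.257
```

{"method": "carry_out", "body": {"xyz": [[0,0.002,0],[0,0.002,0],[0,0,0],[0,0,0]], "dr": [[0,0,0],[0,0,0],[0,0,0],[0,0,0]]}}

```text
time_s: 24.05
tool_pos: [0.4956, -0.2553, 0.0808]
tool_rot: [-0.516, -1.927, 1.927]
ft_force: [-0.9, -0.5, 1.3]
gripper_width: 0.258
```

```bash
python3 -c "
from plan import *
from h import *
s=snap('side',15);st()
crop(s,370,170,425,225,'sc15',13)
p=r.sense()['tool_pos']
for z in (-.03,.002): print((proj(s,p+[0,0,z])-[370,170]+.46)*13)
"
```

```text
24.1 [ 0.4956 -0.2553  0.0808] ang 150.02 down [-3.e-04  1.e-04 -1.e+00] F [-0.08 -0.09  1.13] w 0.256992143920211 q [-0.12  0.34 -0.46 -0.   -0.77 -0.4 ]
[352.4602512  372.40452497]
[365.77914349 225.12984797]
```

View pics/sc15.png

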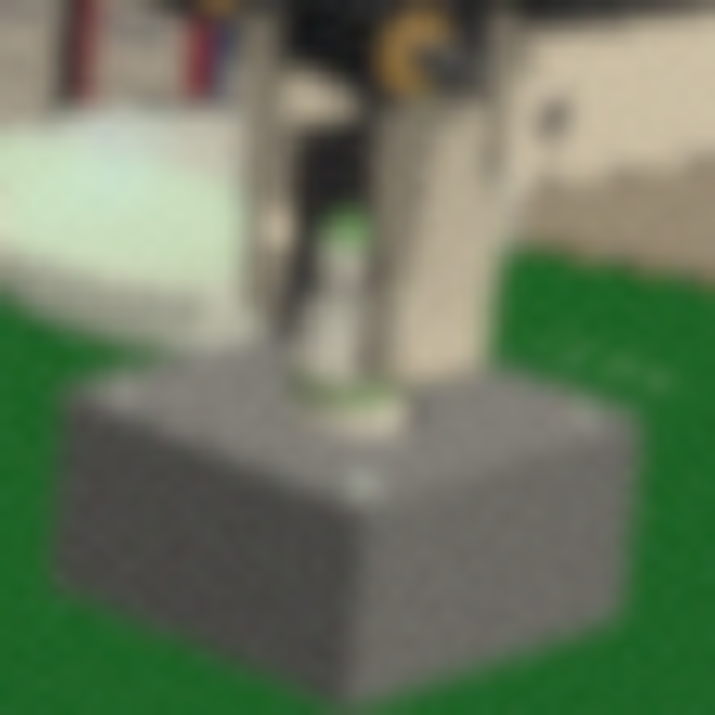

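{"method": "carry_out", "body": {"xyz": [[0,0.002,0],[0,0.002,0],[0,0,0],[0,0,0]], "dr": [[0,0,0],[0,0,0],[0,0,0],[0,0,0]]}}

```text
time_s: 24.5
tool_pos: [0.4955, -0.2553, 0.0788]
tool_rot: [-0.516, -1.927, 1.927]
ft_force: [-0.9, 0.4, 0.5]
gripper_width: 0.258
```

{"method": "carry_out", "body": {"xyz": [[0,0.002,0],[0,0,0],[0,0,0]], "dr": [[0,0,0],[0,0,0],[0,0,0]]}}

```text
time_s: 24.8
tool_pos: [0.4956, -0.2553, 0.0778]
tool_rot: [-0.516, -1.927, 1.927]
ft_force: [0.4, 0.8, 1.1]
gripper_width: 0.262
```

{"method": "carry_out", "body": {"xyz": [[0,0.002,0],[0,0,0],[0,0,0]], "dr": [[0,0,0],[0,0,0],[0,0,0]]}}

```text
time_s: 25.1
tool_pos: [0.4956, -0.2553, 0.0769]
tool_rot: [-0.516, -1.927, 1.927]
ft_force: [-0.1, 0.2, 1.1]
gripper_width: 0.257
```

{"method": "carry_out", "body": {"xyz": [[0,0.002,0],[0,0,0],[0,0,0]], "dr": [[0,0,0],[0,0,0],[0,0,0]]}}

```text
time_s: 25.4
tool_pos: [0.4958, -0.2554, 0.0759]
tool_rot: [-0.516, -1.927, 1.927]
ft_force: [0.7, 0.9, 1.0]
gripper_width: 0.259
```

{"method": "carry_out", "body": {"xyz": [[0,0.002,0],[0,0,0],[0,0,0]], "dr": [[0,0,0],[0,0,0],[0,0,0]]}}

```text
time_s: 25.7
tool_pos: [0.4958, -0.2554, 0.0752]
tool_rot: [-0.516, -1.927, 1.927]
ft_force: [-0.2, 0.1, 4.5]
gripper_width: 0.262
```

{"method": "carry_out", "body": {"xyz": [[0,0.002,0],[0,0,0],[0,0,0]], "dr": [[0,0,0],[0,0,0],[0,0,0]]}}

```text
time_s: 26.0
tool_pos: [0.4958, -0.2554, 0.0743]
tool_rot: [-0.516, -1.927, 1.927]
ft_force: [-1.1, 0.1, 7.3]
gripper_width: 0.26
```

{"method": "carry_out", "body": {"xyz": [[0,0.001,0],[0,0,0],[0,0,0]], "dr": [[0,0,0],[0,0,0],[0,0,0]]}}

```text
time_s: 26.3
tool_pos: [0.4958, -0.2554, 0.0741]
tool_rot: [-0.516, -1.927, 1.928]
ft_force: [-1.4, 1.3, 9.5]
gripper_width: 0.262
```

{"method": "carry_out", "body": {"xyz": [[0,0.0015,0],[0,0,0],[0,0,0]], "dr": [[0,0,0],[0,0,0],[0,0,0]]}}

```text
time_s: 26.6
tool_pos: [0.4958, -0.2554, 0.0735]
tool_rot: [-0.516, -1.927, 1.928]
ft_force: [-2.6, 1.6, 10.9]
gripper_width: 0.257
```

```bash
python3 -c "
from plan import *
from h import *
s=snap('side',16);st()
crop(s,370,170,425,225,'sc16',13)
"
```

```text
26.65 [ 0.4958 -0.2554  0.0735] ang 150.04 down [ 5.e-04 -3.e-04 -1.e+00] F [-1.98  2.27 10.37] w 0.2612619089456591 q [-0.12  0.35 -0.47  0.   -0.75 -0.4 ]
```

View pics/sc16.png

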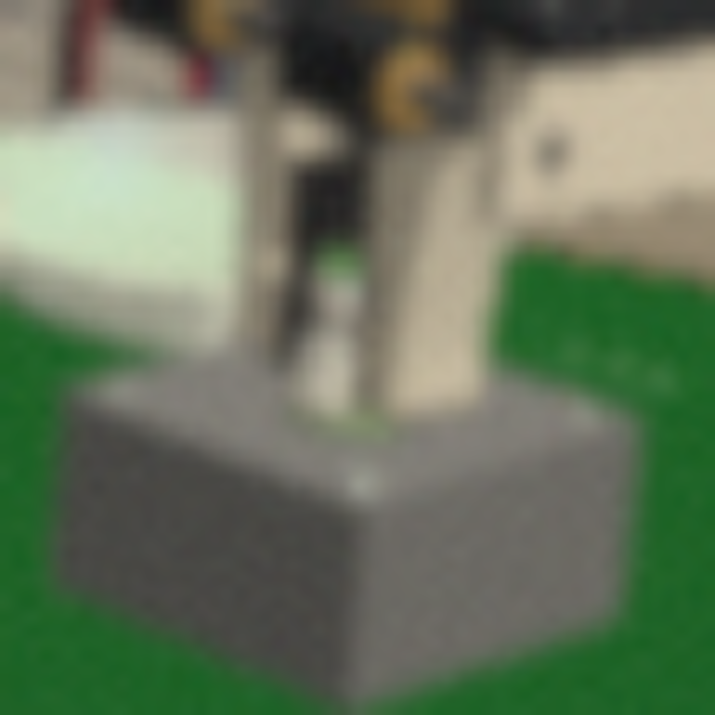

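{"method": "carry_out", "body": {"xyz": [[0,0.0015,0],[0,0,0],[0,0,0]], "dr": [[0,0,0],[0,0,0],[0,0,0]]}}

```text
time_s: 26.95
tool_pos: [0.4958, -0.2554, 0.0731]
tool_rot: [-0.516, -1.927, 1.928]
ft_force: [-2.6, 1.4, 14.0]
gripper_width: 0.257
```

{"method": "carry_out", "body": {"xyz": [[0,0.0004,0],[0,0,0],[0,0,0],[0,0,0],[0,0,0]], "dr": [[0,0,0],[0,0,0],[0,0,0],[0,0,0],[0,0,0]]}}

```text
time_s: 27.45
tool_pos: [0.4958, -0.2554, 0.073]
tool_rot: [-0.516, -1.927, 1.928]
ft_force: [-3.3, 2.3, 15.0]
gripper_width: 0.261
```

```bash
python3 -c "
from plan import *
for i in range(6):
  r.camera('top');st()
"
```

```text
27.5 [ 0.4958 -0.2554  0.073 ] ang 150.05 down [ 6.e-04 -4.e-04 -1.e+00] F [-2.92  2.43 14.73] w 0.26055075386131443 q [-0.12  0.35 -0.47  0.   -0.75 -0.4 ]
27.55 [ 0.4958 -0.2554  0.0729] ang 150.05 down [ 6.e-04 -4.e-04 -1.e+00] F [-4.65  2.48 14.59] w 0.2591059941249437 q [-0.12  0.35 -0.47  0.   -0.75 -0.4 ]
27.6 [ 0.4958 -0.2554  0.073 ] ang 150.05 down [ 6.e-04 -4.e-04 -1.e+00] F [-3.31  2.15 14.49] w 0.2588593276048896 q [-0.12  0.35 -0.47  0.   -0.75 -0.4 ]
27.65 [ 0.4959 -0.2554  0.073 ] ang 150.05 down [ 7.e-04 -4.e-04 -1.e+00] F [-3.54  3.94 14.91] w 0.26003779956930206 q [-0.12  0.35 -0.47  0.   -0.75 -0.4 ]
27.7 [ 0.4958 -0.2554  0.0729] ang 150.05 down [ 6.e-04 -4.e-04 -1.e+00] F [-4.48  1.84 15.33] w 0.26017465876100704 q [-0.12  0.35 -0.47  0.   -0.75 -0.4 ]
27.75 [ 0.4958 -0.2554  0.073 ] ang 150.05 down [ 6.e-04 -4.e-04 -1.e+00] F [-4.65  2.8  14.4 ] w 0.2591453332278012 q [-0.12  0.35 -0.47  0.   -0.75 -0.4 ]
```

{"method": "carry_out", "body": {"xyz": [[0.0008,0,0],[0,0,0]], "dr": [[0,0,0],[0,0,0]]}}

```text
time_s: 27.95
tool_pos: [0.4958, -0.2554, 0.073]
tool_rot: [-0.517, -1.928, 1.928]
ft_force: [-3.2, 0.9, 12.9]
gripper_width: 0.258
```

{"method": "carry_out", "body": {"xyz": [[0,0,0],[0,0,0],[0,0,0],[0,0,0]], "dr": [[0,0,0],[0,0,0],[0,0,0],[0,0,0]], "gripper": 0.5}}

```text
time_s: 28.35
tool_pos: [0.4951, -0.2551, 0.0714]
tool_rot: [-0.515, -1.927, 1.927]
ft_force: [-0.1, 0.9, 0.5]
gripper_width: 0.49
```

{"method": "carry_out", "body": {"xyz": [[0,-0.02,0],[0,-0.04,0],[0,-0.06,0],[0,-0.06,0],[0,-0.06,0],[0,0,0],[0,0,0]], "dr": [[0,0,0],[0,0,0],[0,0,0],[0,0,0],[0,0,0],[0,0,0],[0,0,0]]}}

```text
time_s: 29.05
tool_pos: [0.4956, -0.2551, 0.193]
tool_rot: [-0.519, -1.928, 1.927]
ft_force: [-0.1, -0.0, -0.4]
gripper_width: 0.5
```

```bash
python3 -c "
from plan import *
from h import *
s=snap('side',17);t=snap('top',17);st()
crop(s,370,170,425,225,'sc17',13)
crop(s,260,170,400,270,'sc17b',5)
P=[.4954,-.2572]
for z in (.018,.044,.0745): print((proj(s,[*P,z])-[370,170]+.46)*13)
"
```

```text
29.15 [ 0.4948 -0.255   0.1913] ang 150.01 down [-9.e-04  4.e-04 -1.e+00] F [0.32 0.31 0.03] w 0.49982079951845604 q [-0.12  0.21 -0.34 -0.   -1.02 -0.4 ]
[343.51695115 517.68437745]
[354.11778356 400.85065723]
[366.78033604 261.29434165]
```

View pics/sc17.png

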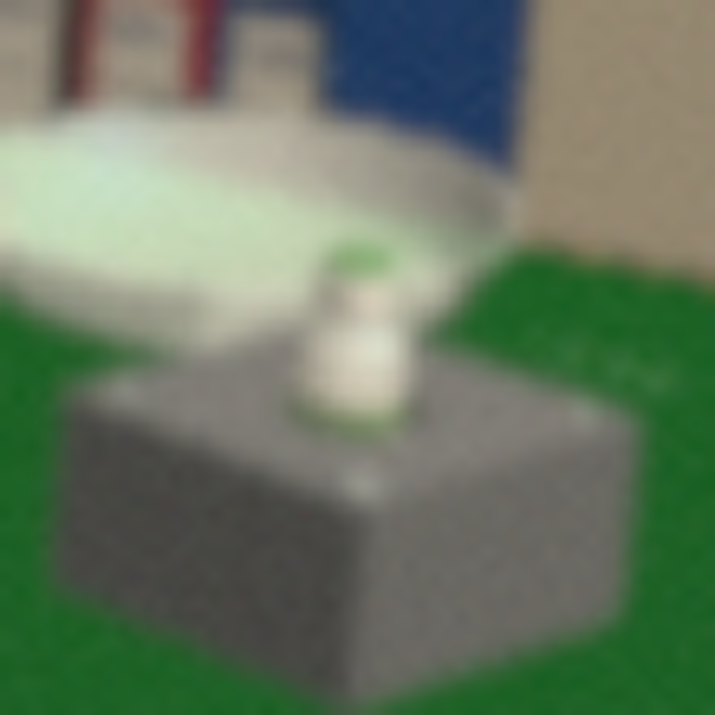

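View pics/sc17b.png

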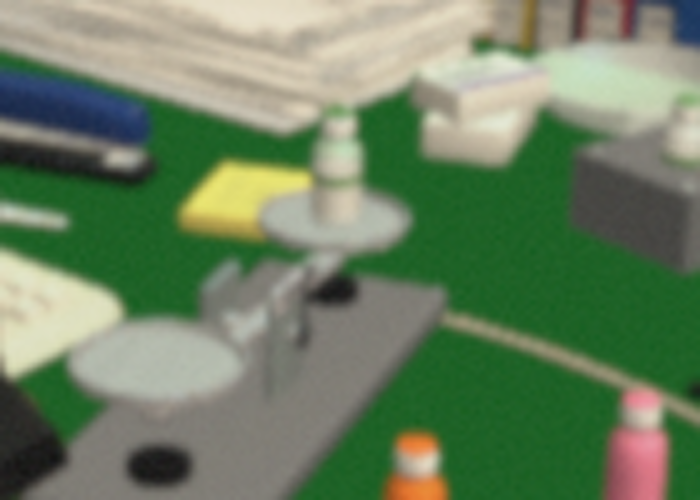

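```bash
python3 -c "
from h import *
a=load('top',0)['color'].astype(int);b=load('top',17)['color'].astype(int)
for n,(x0,y0,x1,y1) in dict(calc=(176,240,225,300),memo=(390,152,440,200),usb=(375,290,400,330),tape=(172,178,222,226),or1=(288,268,308,290),or2=(268,300,290,320),pink=(326,292,345,310)).items():
  print(n,abs(a-b)[y0:y1,x0:x1].max(),abs(a-b)[y0:y1,x0:x1].mean().round(2))
a=load('side',0)['color'].astype(int);b=load('side',17)['color'].astype(int)
print(abs(a-b)[240:262,395:440].mean())
from rig import r
print(r.close_job(), r.sense()['time_s'])
"
```

```text
calc 14 2.23
memo 169 63.5
usb 193 51.4
tape 11 2.33
or1 13 2.71
or2 13 2.92
pink 12 2.59
4.185185185185185
the job is handed in; nothing more can be done
the job is handed in; nothing more can be done
```

I weighed both vials. The one nearer the printer was heavier, and it now stands pressed into the clip holder. The other is still upright on the balance's right (-y) pan, and I have handed the job in at about 29 s of the 67 s allowed.

- **Weighing:** I stood the first vial on the right pan, where it tipped the beam by about 6 mm, short of the 8 mm limit. With the second vial on the left (+y) pan, that side settled about 5 mm down, so the second is heavier.
- **Pressing in:** I pushed it down in steps of 2 mm or less. The cushion met it about 22–23 mm below the mouth, and I held a steady 14.5–15 N for over half a second before letting go.
- **Last checks:** The final side picture shows the heavier vial upright in the well, at the height I pressed it to. The lighter vial is upright on its pan, and the arm is clear of everything.
- **Other things on the desk:**
  - The calculator, tape roll and the orange and pink vials look unmoved in the top view.
  - The memo pad and USB adapter differed strongly there, probably because the arm covered them in that picture, though I didn't confirm it.
  - In the side view the area round the USB adapter showed little change, and the memo pad is in view but I did not compare it.

**Disagreements and flaws:** The two cameras disagreed by about 2–3 mm on where the holder is. I split the difference and let the chamfer and the force reading guide the vial in. The first vial tilted about 3–4° in the grip while being carried, but stood upright once released. While pressing there was a sideways force of about 3–5 N.

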